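# Put a caliper check kit back into its fitted cases

## Task

The check of the caliper is finished. Put the caliper, the large and the small setting ring and the length standard away, each into its own open case, lying flat and fully down in the foam cut-out that matches its outline (the caliper with its jaws in the jaw end). Set them down gently; these are gauges and must not be dropped.

Things in the scene. Friction and masses are not known exactly. Their poses are not given: they have to be found in the camera images.
- the_caliper: digital caliper, flat, display up; 0.15 kg. Origin: centre of its outline, underside. Own frame, mm: steel beam x 3..20, y -105..105, z 6..9; display head (grip it here; it does not slide) x -8..31, y 17..85, z 0..15, 39 wide, centre of mass near x 11, y 45; jaws at the +y end, y 74..105, z 6..9, reaching x -34 and x 34.
- large_ring: large steel setting ring lying flat, knurled outside: outer diameter 60 mm, bore 36 mm, 18 mm high. Origin on its axis, at the underside. About 0.24 kg.
- small_ring: small steel setting ring lying flat, knurled outside: outer diameter 42 mm, bore 20 mm, 18 mm high. Origin on its axis, at the underside. About 0.14 kg.
- length_rod: length standard lying flat: a steel rod 10 mm thick and 100 mm long along its own y axis, with a black square grip, 18 x 18 mm with rounded edges and 38 mm long, round its middle; it rests on a flat of the grip. Origin at the middle, on the rod's axis, 9 mm above its underside. Both ends are alike, and it may rest on any flat. About 0.09 kg.
- case_caliper: fixed low open black case 98 x 240 mm; grey foam with the caliper's outline: channel along its y axis, widening to the head and, at the +y end, the jaws. Origin: middle, underside; a seated caliper has the same x, y and heading. Rim 13.5 mm, foam top 12 mm, cut-out floor 4 mm above the origin; 5.5 mm play all round.
- case_large_ring: low open black case, 90 mm square, with one round cut-out 72 mm in diameter in grey foam, at its centre: for the large ring. Origin at the centre at the underside. Rim 13.5 mm, foam top 12 mm, floor of the cut-out 4 mm above the origin (8 mm deep). The case does not move.
- case_small_ring: low open black case, 72 mm square, with one round cut-out 54 mm in diameter in grey foam, at its centre: for the small ring. Origin at the centre at the underside. Rim 13.5 mm, foam top 12 mm, floor of the cut-out 4 mm above the origin (8 mm deep). The case does not move.
- case_rod: fixed low open black case 54 x 130 mm; grey foam with the length standard's outline: channel 22 mm wide, 112 mm long along its y axis, widened to 30 mm over the middle 52 mm. The standard may lie either way round. Origin: middle, underside. Rim 13.5 mm, foam top 12 mm, cut-out floor 4 mm above the origin.
- phone_clamp: phone holder on a bent arm, fixed, not part of the job: do not run into it. Foot (95 x 95 mm, 30 mm high) at about x 0.51, y 0.12; from there its arm rises to the head at about x 0.48, y 0.30, 150 to 275 mm above the bench.

How it is judged:
By the outcome, as a careful person would: the job done as asked, in the order asked, and still so for the second after the job is handed in, with the robot touching nothing.
It also fails if it takes over 96 s, if anything falls off the work surface, if the arm or the gripper's body presses on something with over 40 N, if the wrist force passes 120 N, or if a joint passes its speed limit or range.

## Robot

A 6-joint arm with a two-finger parallel gripper is mounted at the origin on a cart in front of the work surface, level with it; the furniture and walls round the work are solid. World frame = base frame: x ahead of the robot, y to its left, z up, the work surface at z = 0. Lengths are in mm, angles in rad, forces in N, time in s.
With the tool pointing down it reaches from about 275 to 750 mm from the base axis. Payload 10.2 kg.
Tool frame: the origin (TCP) lies midway between the tips of the shut fingers; the grasp point (between the pads) lies behind it (hold_point_z is the x of the grasp point in the tool frame, in mm); x points along the fingers, z is the direction in which the jaws open and shut, and the axes are right-handed (so a half turn about x gives the same grasp; the last joint's range is limited). The gripper opens to 88 mm and grips with 3 to 60 N. Pads are 18 mm wide; open, the fingers measure 123 mm over their backs; the gripper's body (75 mm by 187 mm) begins 45 mm behind the grasp point.
Start: joints at [-1.5, 0.313, 1.498, -0, 1.331, -0.223], TCP at [152.022, -502.514, 238.72] pointing down, gripper open.
Joint ranges: [-2.94, 2.94], [-0.97, 2.17], [0.19, 2.56], [-1.23, 4.37], [0.02, 3.11], [-2.88, 2.88]. Speed limits (rad/s): [2.39, 2.39, 3.01, 3.14, 3.14, 3.14].

## Interface

Orientations are given as a unit quaternion [x, y, z, w].
In Python, from station import state, capture, finish_job, masks_of, hold_point_z gives the robot as it stands.
- The arm moves only by the tool servo_tool, never from a script. Its argument "rows" is a list of rows, each an object with "slide": the shift along the world's x, y, z in mm, a list of three; "rot": the turn, a rotation vector about the world's x, y, z in degrees, a list of three; "claw": the closure, from 0 (fully open) to 1 (shut). In form: [{"slide": [tx, ty, tz], "rot": [wx, wy, wz], "claw": claw}, ...]. A call has 1 to 10 rows; each row is the pose to reach, as a shift and turn from the pose commanded when the call began; what a row does not reach only later rows make up. A row lasts 1/12 s, in which the tool goes at most 41.7 mm and 7.16 degrees, less where a joint would pass 70% of its speed; a pose out of reach is approached as far as the arm can. A call with a gripper value outside its range is refused whole. The fingers move at their own pace and stop on an object; the grip force is fixed at half the most. Time passes only in rows, so rows that repeat a pose let the fingers close. It gives the time, the measured TCP pose, the force and the opening at its end, in the units of the state.
- state(): the state, without advancing time (a new reading comes with each control period).
- capture(name): name is "side" or "top"; returns a dict with "image" (420x560x3 uint8, red, green, blue), "K" (3x3 intrinsics, pixels), "dist_coeffs" ([k1, k2, p1, p2, k3] as OpenCV has them; the pictures are not rectified), "origin" and "orientation" of the camera in the world. Camera axes: x right, y down, z forward; pixel columns grow to the right and rows downward; lengths in mm; the calibration is good to about 2 mm. A picture is of the moment at which its call begins. There is no depth.
- finish_job(): hands the job in, once; it reports no verdict.
Trained networks look in a picture, given as the dict that the camera call returned (one of the last four; its "shot" number tells which), for a name from the list of things; names that differ only in an ending like _2 or _b are one class to them, and where a whole thing is asked for, a point or a joint stands for the part that bears it (a point fixed in the world has none). Each returns a list of dicts, best first, with "confidence" (0 to 1); they miss things now and then, are a little off and sometimes report something else, mostly with a low value. They report only what shows in the picture. A call takes as long as a camera call.
- masks_of(picture, name): "mask" (420x560 bool, what is visible of it) and "uv" ([column, row] in pixels, amid what is visible of it).
The state is a dict: "clock": time; "joint_pos": joint angles; "qvel": joint speeds; "joint_efforts": joint torques, N m; "tcp_pos": TCP position; "orientation": TCP orientation; "force": force on the tool from outside, world axes, zero at the start; "ft_torque": the same for the moment, N m; "opening": opening from 0.0 (shut) to 1.0 (fully open).
Only numpy, scipy, OpenCV 4.12 (cv2) and the standard library are available. Lean on these libraries where they do the work, as an engineer would, in place of code of your own. Each camera call takes 0.05 s, during which the arm holds its last target.

## Working session

There is one attempt and no reset: what is moved stays moved. The work goes in short steps, Python scripts to look and compute and a tool call to move; the robot and the scene stay as the last step left them, time stands still between calls to the robot, and variables do not carry over. Pictures are saved under pics/ and viewed, and the job is handed in when it is done.

Besides the shell and the picture viewer there is one more tool, called after ">>>" by a JSON object that holds its "op" and its "data", one argument or row to a line. servo_tool: Moves the arm, as the interface text tells. Its arguments: {"type":"object","properties":{"rows":{"type":"array"}},"required":["rows"]}

```bash
ls; mkdir -p pics
python3 - <<'E'
from station import state, capture, masks_of, hold_point_z
import cv2, pickle
print(hold_point_z); s=state(); print(s)
for n in("top","side"):
    c=capture(n); pickle.dump(c,open(n+".pkl","wb")); cv2.imwrite(f"pics/{n}0.png",c["image"][:,:,::-1])
    print(n,c["K"],c["dist_coeffs"],c["origin"],c["orientation"],c["shot"])
E
```

```text
pics
-18.700000000000003
{'clock': 0.0, 'joint_pos': array([-1.50038716e+00,  3.13480508e-01,  1.49843377e+00, -8.22900052e-06,
        1.33100073e+00, -2.23377269e-01]), 'qvel': array([-3.78174294e-05,  1.45399573e-03,  3.54063321e-04,  4.38881316e-04,
        4.62467586e-04, -3.07199778e-03]), 'joint_efforts': array([ 2.97516362e-04, -4.02213764e+01, -2.52271414e+01,  6.94194599e-02,
        3.52271029e-02, -8.97399991e-05]), 'tcp_pos': array([ 152.00880307, -502.25511641,  238.14670855]), 'orientation': array([ 0.42178492,  0.56810484, -0.42107884,  0.56749183]), 'force': array([-0.66948934,  0.43751961,  0.37658821]), 'ft_torque': array([ 0.08352131, -0.05896084,  0.01225507]), 'opening': 1.0004338495981788}
top [[426.76188088   0.         270.77947772]
 [  0.         426.76188088 203.44619933]
 [  0.           0.           1.        ]] [-0.00193299  0.          0.          0.          0.        ] [ 458.45193291  -91.56629013 1170.77993281] [-0.70405039  0.7086756  -0.02728442  0.03670836] 1
side [[491.09160743   0.         280.43835268]
 [  0.         491.09160743 205.99941648]
 [  0.           0.           1.        ]] [0.00491612 0.         0.         0.         0.        ] [  405.54360087 -1042.78920062   781.20726253] [ 0.89110399 -0.0622775   0.04142881 -0.44759228] 2
```

View pics/top0.png

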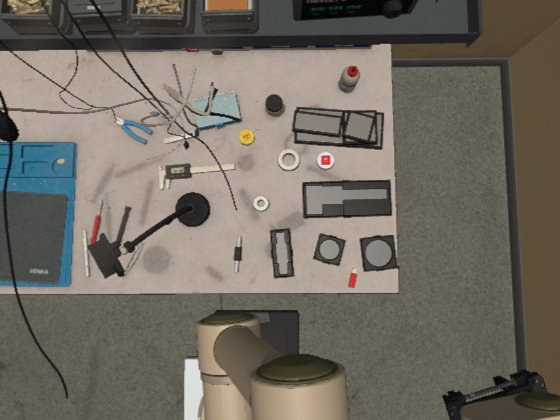

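View pics/side0.png

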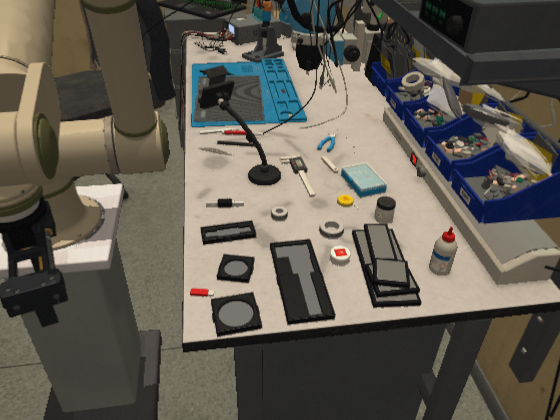

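```bash
cat > h.py <<'E'
import numpy as np, cv2, pickle
from scipy.spatial.transform import Rotation as R
from scipy.optimize import minimize
def box(x0,x1,y0,y1,z0,z1): return np.array([[x,y,z] for x in(x0,x1) for y in(y0,y1) for z in(z0,z1)],float)
def cyl(r,z0,z1):
    a=np.linspace(0,2*np.pi,48,endpoint=False); return np.vstack([np.c_[r*np.cos(a),r*np.sin(a),0*a+z] for z in(z0,z1)])
# (parts, holes)
M={"the_caliper":([box(3,20,-105,105,6,9),box(-8,31,17,85,0,15),box(-34,34,95,105,6,9)],0),
"large_ring":([cyl(30,0,18)],18),"small_ring":([cyl(21,0,18)],10),
"length_rod":([box(-5,5,-50,50,4,14),box(-9,9,-19,19,0,18)],0),
"case_caliper":([box(-49,49,-120,120,0,13.5)],0),"case_large_ring":([box(-45,45,-45,45,0,13.5)],0),
"case_small_ring":([box(-36,36,-36,36,0,13.5)],0),"case_rod":([box(-27,27,-65,65,0,13.5)],0)}
def cam(c):
    Rw=R.from_quat(c["orientation"]).as_matrix().T; return Rw,-Rw@np.array(c["origin"])
def proj(c,P):
    Rm,t=cam(c); return cv2.projectPoints(np.asarray(P,float).reshape(-1,3),cv2.Rodrigues(Rm)[0],t,c["K"],np.array(c["dist_coeffs"]))[0].reshape(-1,2)
def unproj(c,uv,z):
    Rm,t=cam(c); n=cv2.undistortPoints(np.array(uv,float).reshape(-1,1,2),c["K"],np.array(c["dist_coeffs"])).reshape(-1,2)
    d=np.c_[n,np.ones(len(n))]@Rm; o=np.array(c["origin"]); return o+d*((z-o[2])/d[:,2:])
S=8
def render(c,name,p,org,wh,z=0):
    x,y,th=p; img=np.zeros((wh[1]*S,wh[0]*S),np.uint8); Rz=R.from_euler("z",th).as_matrix()
    f=lambda V: np.round(((proj(c,V@Rz.T+[x,y,z])-org+.5)*S)).astype(np.int32)
    for V in M[name][0]: cv2.fillConvexPoly(img,cv2.convexHull(f(V)),1)
    r=M[name][1]
    if r:
        h1=np.zeros_like(img);h2=h1.copy();k=cyl(r,0,18);n=len(k)//2
        cv2.fillConvexPoly(h1,cv2.convexHull(f(k[:n])),1);cv2.fillConvexPoly(h2,cv2.convexHull(f(k[n:])),1);img[(h1&h2)>0]=0
    return cv2.resize(img.astype(np.float32),tuple(wh),interpolation=cv2.INTER_AREA)
def fit(c,name,mask,p0,z=0):
    ys,xs=np.nonzero(mask);m=12;org=np.array([xs.min()-m,ys.min()-m]);wh=np.array([xs.max()+m,ys.max()+m])-org
    T=np.zeros((wh[1],wh[0]),np.float32);T[ys-org[1],xs-org[0]]=1
    T=cv2.GaussianBlur(T,(0,0),1)
    cost=lambda q: float(np.abs(cv2.GaussianBlur(render(c,name,(q[0],q[1],q[2]/50),org,wh,z),(0,0),1)-T).sum())/mask.sum()
    best=None
    q0=np.array([p0[0],p0[1],p0[2]*50])
    for k in range(3):
        r=minimize(cost,q0,method="Nelder-Mead",options=dict(initial_simplex=q0+np.vstack([np.zeros(3),np.diag([6,6,5])*(1,-1,.5)[k]]),xatol=.05,fatol=1e-4)); q0=r.x
    return np.array([q0[0],q0[1],q0[2]/50]),r.fun
E
cat > find.py <<'E'
from h import *; from station import *; import sys
cs={n:capture(n) for n in("top","side")}
pickle.dump(cs,open("cs.pkl","wb"))
out={}
for name in M:
    for cn,c in cs.items():
        ds=masks_of(c,name)
        out[name,cn]=ds
        print(name,cn,[(round(d["confidence"],2),np.round(d["uv"]).tolist(),int(d["mask"].sum()),np.round(unproj(c,d["uv"],8)[0]).tolist()) for d in ds][:4])
pickle.dump(out,open("masks.pkl","wb"))
E
python3 find.py
```

```text
the_caliper top [(0.75, [183.0, 168.0], 789, [666.0, 166.0, 8.0])]
the_caliper side [(0.94, [301.0, 169.0], 456, [661.0, 157.0, 8.0])]
large_ring top [(0.73, [284.0, 155.0], 278, [698.0, -113.0, 8.0])]
large_ring side [(0.82, [331.0, 225.0], 382, [687.0, -111.0, 8.0])]
small_ring top [(0.7, [262.0, 200.0], 145, [574.0, -54.0, 8.0]), (0.66, [377.0, 253.0], 1201, [429.0, -363.0, 8.0])]
small_ring side [(0.68, [275.0, 211.0], 192, [557.0, -35.0, 8.0])]
length_rod top [(0.56, [236.0, 252.0], 178, [433.0, 19.0, 8.0])]
length_rod side [(0.46, [223.0, 203.0], 219, [425.0, 19.0, 8.0])]
case_caliper top [(0.6, [345.0, 196.0], 3161, [584.0, -279.0, 8.0])]
case_caliper side [(0.77, [297.0, 284.0], 3690, [567.0, -300.0, 8.0])]
case_large_ring top [(0.68, [376.0, 255.0], 1165, [422.0, -361.0, 8.0])]
case_large_ring side [(0.95, [237.0, 314.0], 1707, [432.0, -368.0, 8.0])]
case_small_ring top [(0.7, [327.0, 250.0], 708, [435.0, -228.0, 8.0])]
case_small_ring side [(0.79, [237.0, 267.0], 895, [442.0, -230.0, 8.0]), (0.17, [333.0, 225.0], 395, [693.0, -111.0, 8.0])]
case_rod top [(0.95, [282.0, 252.0], 963, [433.0, -106.0, 8.0]), (0.48, [260.0, 196.0], 137, [584.0, -46.0, 8.0])]
case_rod side [(0.9, [226.0, 230.0], 962, [427.0, -97.0, 8.0])]
```

Run:
```python
from h import *
cs=pickle.load(open("cs.pkl","rb")); ms=pickle.load(open("masks.pkl","rb"))
t=cs["top"]["image"][:,:,::-1].copy()
cv2.imwrite("pics/z1.png",cv2.resize(t[135:285,225:405],None,fx=4.4,fy=4,interpolation=cv2.INTER_CUBIC))
cv2.imwrite("pics/z2.png",cv2.resize(t[120:280,80:280],None,fx=4,fy=3.7,interpolation=cv2.INTER_CUBIC))
s=cs["side"]["image"][:,:,::-1].copy()
cv2.imwrite("pics/z3.png",cv2.resize(s[120:340,180:400],None,fx=3,fy=2.7,interpolation=cv2.INTER_CUBIC))
init={"the_caliper":(650,166,.1),"length_rod":(433,19,0),"case_caliper":(584,-279,0),"case_large_ring":(429,-363,0),"case_small_ring":(438,-228,.3),"case_rod":(433,-100,1.5),"large_ring":(695,-112,0),"small_ring":(574,-50,0)}
init["length_rod"]=(433,19,1.5)
for n,p0 in init.items():
    for c in("top","side"):
        if ms[n,c]: 
            p,e=fit(cs[c],n,ms[n,c][0]["mask"],p0); print(n,c,np.round(p,1)[:2],round(np.degrees(p[2]),1),round(e,2))
```

```text
the_caliper top [648.3 129.4] 4.8 0.13
the_caliper side [649.3 134.5] 5.2 0.13
length_rod top [432.2  15.2] 84.0 0.19
length_rod side [430.3  21.3] 85.2 0.2
case_caliper top [ 576.1 -282.1] 1.2 0.03
case_caliper side [ 576.4 -280.8] 1.2 0.03
case_large_ring top [ 428.7 -364.5] 5.7 0.03
case_large_ring side [ 428.2 -363.7] 5.4 0.05
case_small_ring top [ 439.  -231.9] -16.0 0.05
case_small_ring side [ 437.9 -232.8] -16.0 0.05
case_rod top [ 429.9 -103.7] 94.2 0.05
case_rod side [ 429.5 -102.6] 95.8 0.04
large_ring top [ 685.4 -124.6] 11.4 0.12
large_ring side [ 685.2 -123.2] 15.1 0.07
small_ring top [565.1 -47.7] 8.1 0.13
small_ring side [565.3 -41.9] 5.4 0.14
```

View pics/z1.png

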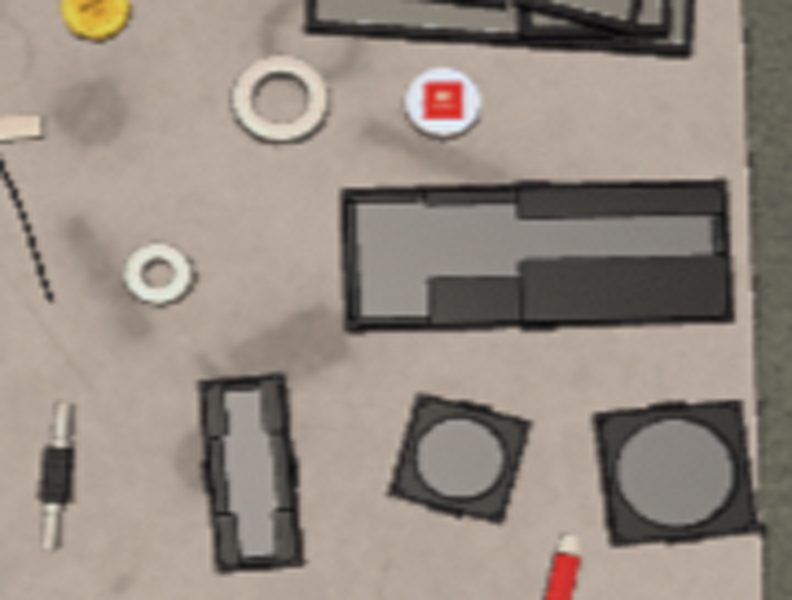

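View pics/z2.png

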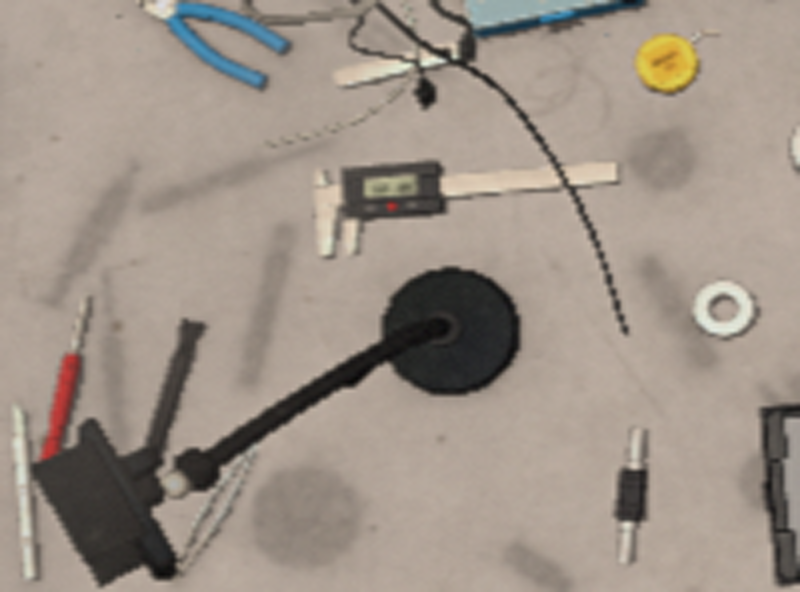

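View pics/z3.png

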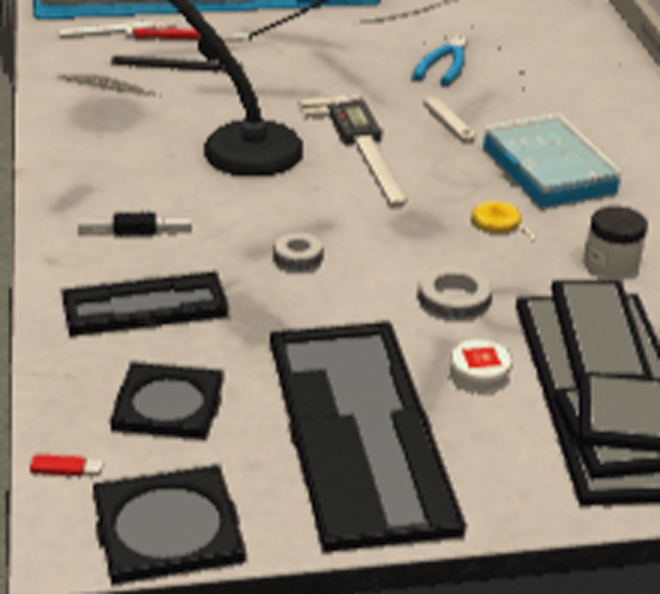

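```bash
cat > refine.py <<'E'
from h import *
cs=pickle.load(open("cs.pkl","rb"))
init={"the_caliper":(649,132,.085),"length_rod":(431,18,1.48),"large_ring":(685,-124,0),"small_ring":(565,-45,0),"case_caliper":(576,-281,.02),"case_large_ring":(428,-364,.1),"case_small_ring":(438,-232,-.28),"case_rod":(430,-103,1.66)}
def edgecost(c,name,g,q):
    x,y,th=q; Rz=R.from_euler("z",th).as_matrix(); cost=0;N=0
    x0=np.array([0,0]); 
    H,W=g.shape
    k=4
    img=np.zeros((H*k,W*k),np.uint8)
    f=lambda V: np.round((proj(c,V@Rz.T+[x,y,0])+.5)*k-.5).astype(np.int32)
    for V in M[name][0]: cv2.fillConvexPoly(img,cv2.convexHull(f(V)),1)
    cnt=cv2.findContours(img,cv2.RETR_EXTERNAL,cv2.CHAIN_APPROX_NONE)[0]
    P=np.vstack(cnt).reshape(-1,2); P=(P+.5)/k-.5
    v=cv2.remap(g,P[:,0].astype(np.float32)[None],P[:,1].astype(np.float32)[None],cv2.INTER_LINEAR)
    return -float(v.mean())
if __name__=="__main__":
  for n,p0 in init.items():
    for cn in("top","side"):
        c=cs[cn]; im=cv2.GaussianBlur(c["image"].astype(np.float32),(0,0),.7)
        g=sum(cv2.Sobel(im[:,:,i],cv2.CV_32F,1,0)**2+cv2.Sobel(im[:,:,i],cv2.CV_32F,0,1)**2 for i in range(3))**.5
        best=None
        for dx in(-4,0,4):
          for dy in(-4,0,4):
            q0=np.array([p0[0]+dx,p0[1]+dy,p0[2]*50])
            r=minimize(lambda q:edgecost(c,n,np.minimum(g,300),(q[0],q[1],q[2]/50)),q0,method="Nelder-Mead",options=dict(initial_simplex=q0+np.vstack([np.zeros(3),np.diag([4,4,3])]),xatol=.05,fatol=1e-2,maxiter=120))
            if best is None or r.fun<best.fun: best=r
        q=best.x; print(n,cn,np.round(q[:2],1),round(np.degrees(q[2]/50),1),round(best.fun,1))
E
python3 refine.py
python3 - <<'E'
from h import *
cs=pickle.load(open("cs.pkl","rb"))
for uv in((237,210),(225,172)):
    for z in(0,100,200,300,400,500,600): 
        P=unproj(cs["top"],uv,z); print(uv,np.round(P[0]),np.round(proj(cs["side"],P))[0])
E
```

```text
the_caliper top [649.  128.2] 6.2 -225.6
the_caliper side [646.  122.6] 3.7 -236.7
length_rod top [429.3  14.4] 88.9 -218.5
length_rod side [427.3  12.3] 88.6 -262.5
large_ring top [ 682.8 -125.1] 3.4 -224.0
large_ring side [ 683.7 -128.6] 1.2 -201.4
small_ring top [565.8 -47.6] 3.6 -233.6
small_ring side [564.9 -50.3] 4.8 -228.1
case_caliper top [ 576.2 -282.9] 1.2 -299.5
case_caliper side [ 576.1 -281.8] 1.2 -299.9
case_large_ring top [ 428.8 -364.6] 4.8 -295.1
case_large_ring side [ 427.9 -362.9] 6.1 -298.7
case_small_ring top [ 439.  -232.8] -16.6 -296.9
case_small_ring side [ 438.7 -231.6] -15.7 -299.9
case_rod top [ 430.2 -104.1] 94.7 -295.3
case_rod side [ 429.4 -103.4] 94.4 -300.0
(237, 210) [547.  17.   0.] [269. 202.]
(237, 210) [540.   8. 100.] [267. 173.]
(237, 210) [532.  -2. 200.] [264. 140.]
(237, 210) [525. -11. 300.] [261. 104.]
(237, 210) [517. -20. 400.] [258.  63.]
(237, 210) [509. -29. 500.] [254.  16.]
(237, 210) [502. -39. 600.] [250. -39.]
(225, 172) [653.  50.   0.] [305. 192.]
(225, 172) [637.  38. 100.] [302. 164.]
(225, 172) [620.  26. 200.] [298. 133.]
(225, 172) [603.  14. 300.] [293.  98.]
(225, 172) [587.   2. 400.] [288.  58.]
(225, 172) [570. -10. 500.] [283.  12.]
(225, 172) [553. -22. 600.] [276. -40.]
```

```bash
cat > ov.py <<'E'
from h import *
def overlay(c,poses,roi,k,fn):
    x0,y0,x1,y1=roi
    im=cv2.resize(c["image"][y0:y1,x0:x1,::-1],None,fx=k,fy=k,interpolation=cv2.INTER_CUBIC)
    for n,(x,y,d) in poses.items():
        Rz=R.from_euler("z",d,degrees=True).as_matrix()
        for V in M[n][0]:
            h=cv2.convexHull(((proj(c,V@Rz.T+[x,y,0])-[x0,y0]+.5)*k).astype(np.int32)); cv2.polylines(im,[h],True,(0,255,0),1)
    cv2.imwrite(fn,im)
E
python3 - <<'E'
from ov import *
cs=pickle.load(open("cs.pkl","rb"))
print(unproj(cs["top"],[(239.5,236.2),(236.5,271.3)],9))
P={"the_caliper":(648.5,128.5,5),"length_rod":(430,15,86),"large_ring":(684,-125,0),"small_ring":(565,-48,0)}
overlay(cs["top"],P,(150,130,310,280),5,"pics/o1.png")
overlay(cs["side"],P,(190,140,350,250),5,"pics/o2.png")
E
```

```text
[[475.20707436   9.16192956   9.        ]
 [380.82140852  17.20176932   9.        ]]
```

View pics/o1.png

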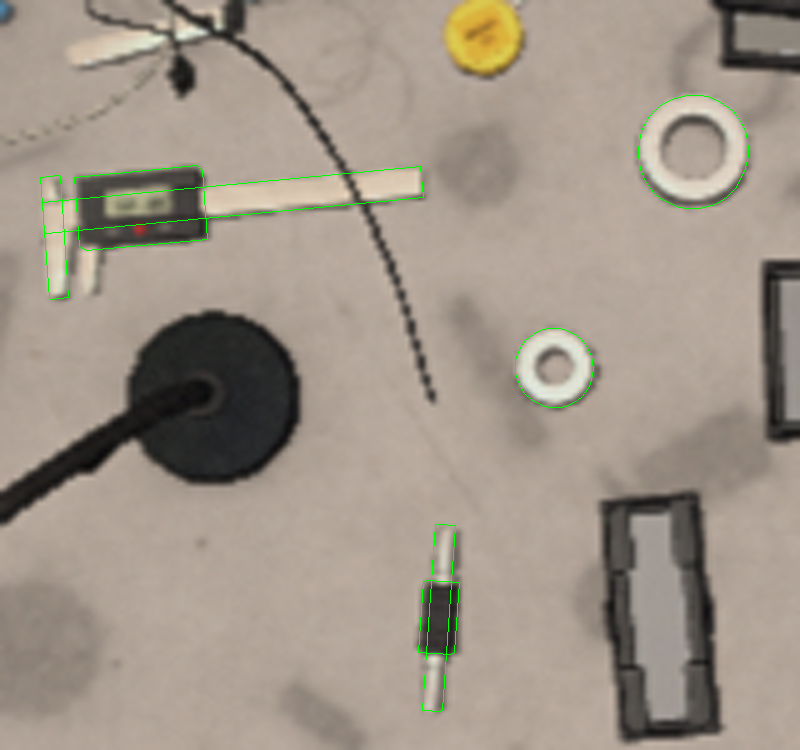

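View pics/o2.png

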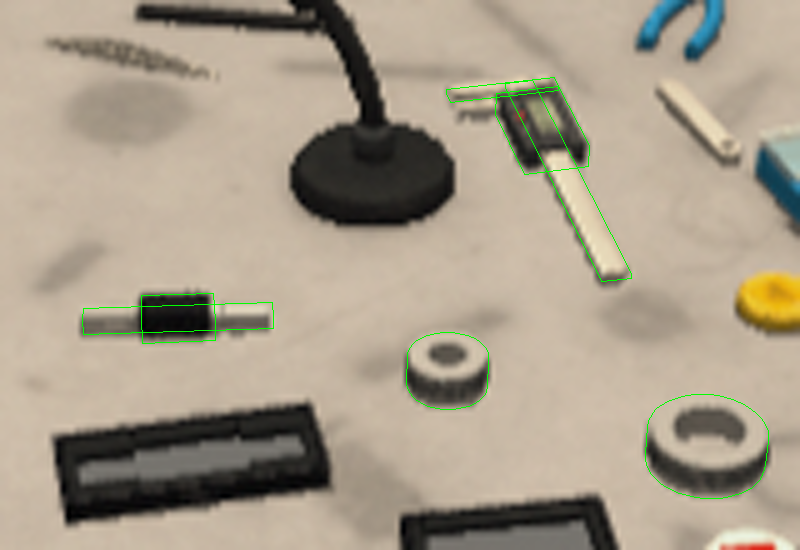

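```bash
cat > st.py <<'E'
from h import *; from station import *
def st():
    s=state(); m=R.from_quat(s["orientation"]).as_matrix(); z=m[:,2]
    print("t",round(s["clock"],2),"tcp",np.round(s["tcp_pos"],1),"x",np.round(m[:,0],3),"yaw z",round(np.degrees(np.arctan2(z[1],z[0])),1),"F",np.round(s["force"],1),"op",round(s["opening"],3),"j",np.round(s["joint_pos"],2))
    return s
if __name__=="__main__": st()
E
python3 st.py
```

```text
t 1.0 tcp [ 152.  -502.5  238.7] x [ 0. -0. -1.] yaw z -73.2 F [-0.1 -0.3  1.4] op 1.001 j [-1.5   0.31  1.5   0.    1.33 -0.22]
```

>>> {"op": "servo_tool", "data": {
  "rows": [
    {"slide":[20,28,0],"rot":[0,0,4],"claw":0},
    {"slide":[43,61,-5],"rot":[0,0,9],"claw":0},
    {"slide":[66,94,-10],"rot":[0,0,14],"claw":0},
    {"slide":[89,127,-15],"rot":[0,0,19],"claw":0},
    {"slide":[112,160,-20],"rot":[0,0,24],"claw":0},
    {"slide":[135,193,-25],"rot":[0,0,29],"claw":0},
    {"slide":[158,226,-30],"rot":[0,0,34],"claw":0},
    {"slide":[181,259,-35],"rot":[0,0,38],"claw":0},
    {"slide":[204,290,-38],"rot":[0,0,42],"claw":0},
    {"slide":[228,322,-38],"rot":[0,0,46],"claw":0}
  ]
}}

```text
clock: 1.83
tcp_pos: [380.6, -178.7, 200.5]
orientation: [0.165, 0.688, -0.165, 0.688]
force: [0.6, -1.2, -0.2]
opening: 1.001
```

```bash
python3 st.py
```

```text
t 1.83 tcp [ 380.6 -178.7  200.5] x [-0.  0. -1.] yaw z -27.0 F [ 0.6 -1.2 -0.2] op 1.001 j [-0.72  0.12  1.85 -0.    1.18 -0.25]
```

>>> {"op": "servo_tool", "data": {
  "rows": [
    {"slide":[18,23,0],"rot":[0,0,3],"claw":0},
    {"slide":[41,53,-5],"rot":[0,0,6],"claw":0},
    {"slide":[65,84,-10],"rot":[0,0,10],"claw":0},
    {"slide":[89,115,-15],"rot":[0,0,13],"claw":0},
    {"slide":[113,146,-20],"rot":[0,0,16],"claw":0},
    {"slide":[137,177,-25],"rot":[0,0,20],"claw":0},
    {"slide":[161,208,-30],"rot":[0,0,23],"claw":0},
    {"slide":[185,239,-35],"rot":[0,0,26],"claw":0},
    {"slide":[209,270,-40],"rot":[0,0,29],"claw":0},
    {"slide":[233,300,-45],"rot":[0,0,32],"claw":0}
  ]
}}

```text
clock: 2.67
tcp_pos: [613.8, 121.5, 155.4]
orientation: [-0.031, 0.706, 0.031, 0.706]
force: [0.7, -0.8, 0.0]
opening: 1.005
```

```bash
python3 st.py
```

```text
t 2.67 tcp [613.8 121.5 155.4] x [ 0. -0. -1.] yaw z 5.0 F [ 0.7 -0.8  0. ] op 1.005 j [ 0.01  0.6   1.28 -0.    1.26 -0.08]
```

>>> {"op": "servo_tool", "data": {
  "rows": [
    {"slide":[20,27,-5],"rot":[0,0,0],"claw":0},
    {"slide":[42,55,-20],"rot":[0,0,0],"claw":0},
    {"slide":[42,55,-50],"rot":[0,0,0],"claw":0},
    {"slide":[42,55,-80],"rot":[0,0,0],"claw":0},
    {"slide":[42,55,-106],"rot":[0,0,0],"claw":0},
    {"slide":[42,55,-106],"rot":[0,0,0],"claw":0}
  ]
}}

```text
clock: 3.17
tcp_pos: [652.2, 174.3, 43.8]
orientation: [-0.03, 0.71, 0.03, 0.703]
force: [-1.5, 0.6, -0.4]
opening: 0.995
```

```bash
cat > snap.py <<'E'
from ov import *; from station import *; from st import st
import sys
def snap(fn,cn,roi,k,poses={}):
    c=capture(cn); pickle.dump(c,open("last_%s.pkl"%cn,"wb")); overlay(c,poses,roi,k,"pics/"+fn); return c
if __name__=="__main__":
    snap(sys.argv[1],sys.argv[2],tuple(map(int,sys.argv[3].split(","))),float(sys.argv[4])); st()
E
python3 snap.py a1.png side 190,90,390,250 4;python3 snap.py a2.png top 130,90,330,240 4
```

```text
t 3.22 tcp [653.7 174.4  47.3] x [-0.005 -0.    -1.   ] yaw z 4.8 F [0.2 0.8 0.7] op 1.001 j [ 0.09  0.83  1.18 -0.    1.14  0.  ]
t 3.27 tcp [655.1 174.4  50. ] x [-0.001 -0.    -1.   ] yaw z 4.8 F [ 0.2  0.9 -0.1] op 1.0 j [0.09 0.83 1.17 0.   1.14 0.  ]
```

View pics/a1.png

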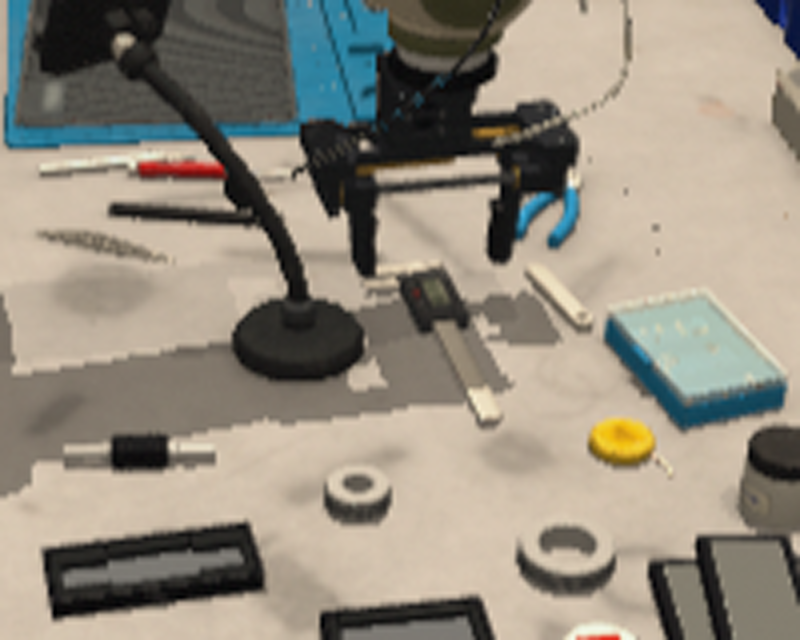

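View pics/a2.png

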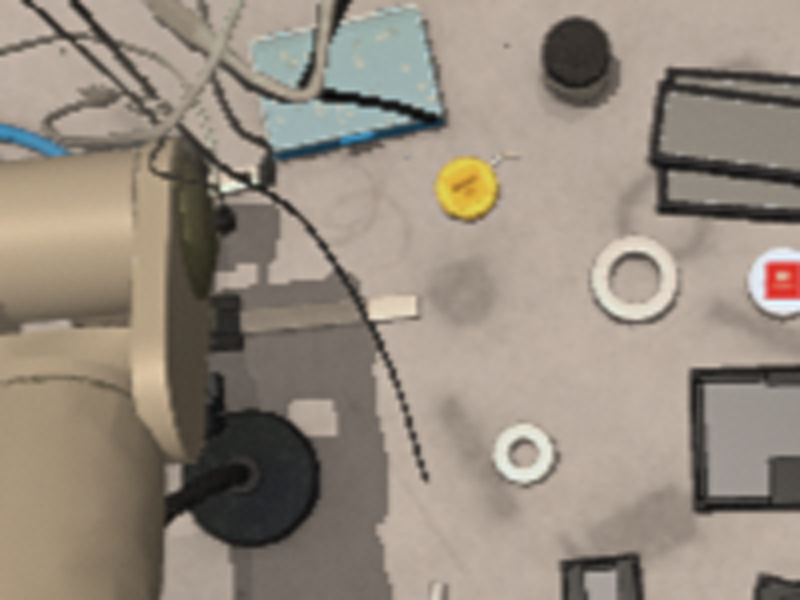

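>>> {"op": "servo_tool", "data": {
  "rows": [
    {"slide":[0,0,-14],"rot":[0,0,0],"claw":0},
    {"slide":[0,0,-28],"rot":[0,0,0],"claw":0},
    {"slide":[0,0,-36],"rot":[0,0,0],"claw":0.2},
    {"slide":[0,0,-40],"rot":[0,0,0],"claw":0.4},
    {"slide":[0,0,-40],"rot":[0,0,0],"claw":0.5},
    {"slide":[0,0,-40],"rot":[0,0,0],"claw":0.7},
    {"slide":[0,0,-40],"rot":[0,0,0],"claw":1},
    {"slide":[0,0,-40],"rot":[0,0,0],"claw":1},
    {"slide":[0,0,-40],"rot":[0,0,0],"claw":1}
  ]
}}

```text
clock: 4.02
tcp_pos: [655.3, 174.5, 10.2]
orientation: [-0.03, 0.706, 0.03, 0.707]
force: [-0.0, -0.2, 1.0]
opening: 0.496
```

>>> {"op": "servo_tool", "data": {
  "rows": [
    {"slide":[0,0,0],"rot":[0,0,0],"claw":1},
    {"slide":[0,0,0],"rot":[0,0,0],"claw":1},
    {"slide":[0,0,0],"rot":[0,0,0],"claw":1},
    {"slide":[0,0,0],"rot":[0,0,0],"claw":1}
  ]
}}

```text
clock: 4.35
tcp_pos: [655.3, 174.5, 10.1]
orientation: [-0.03, 0.706, 0.03, 0.707]
force: [0.1, -0.3, 2.5]
opening: 0.42
```

>>> {"op": "servo_tool", "data": {
  "rows": [
    {"slide":[0,0,0],"rot":[0,0,0],"claw":1},
    {"slide":[0,0,0],"rot":[0,0,0],"claw":1},
    {"slide":[0,0,8],"rot":[0,0,0],"claw":1},
    {"slide":[0,0,22],"rot":[0,0,0],"claw":1},
    {"slide":[0,0,40],"rot":[0,0,0],"claw":1},
    {"slide":[0,0,60],"rot":[0,0,0],"claw":1},
    {"slide":[0,0,70],"rot":[0,0,0],"claw":1},
    {"slide":[0,0,70],"rot":[0,0,0],"claw":1}
  ]
}}

```text
clock: 5.02
tcp_pos: [656.1, 174.6, 83.0]
orientation: [-0.03, 0.705, 0.03, 0.708]
force: [0.4, 0.8, -0.9]
opening: 0.423
```

```bash
python3 snap.py b1.png side 190,90,390,250 4
```

```text
t 5.07 tcp [655.4 174.5  80.9] x [ 0.002  0.    -1.   ] yaw z 4.8 F [-0.1 -0.3 -1.2] op 0.419 j [ 0.09  0.79  1.15 -0.    1.2   0.  ]
```

View pics/b1.png

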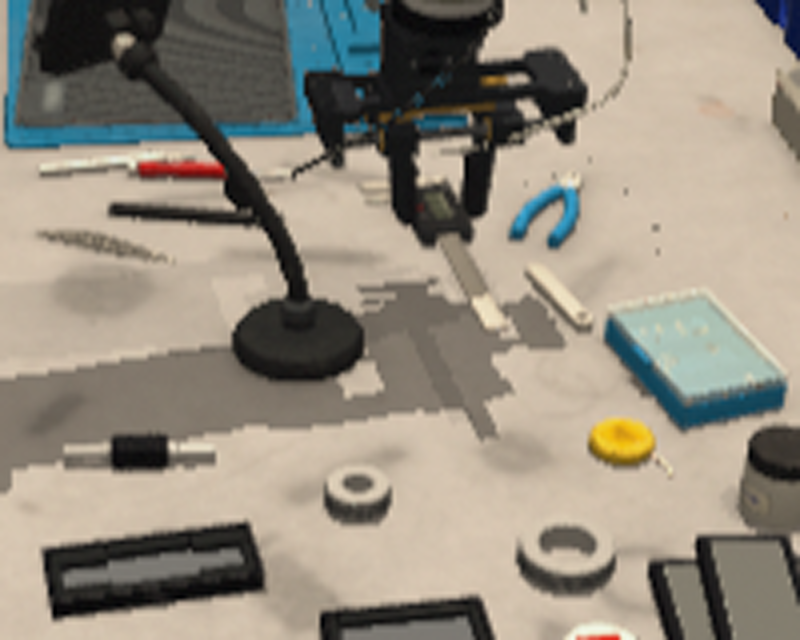

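>>> {"op": "servo_tool", "data": {
  "rows": [
    {"slide":[-3,-15,0],"rot":[0,0,0],"claw":1},
    {"slide":[-8,-48,0],"rot":[0,0,-0.5],"claw":1},
    {"slide":[-15,-86,0],"rot":[0,0,-1],"claw":1},
    {"slide":[-22,-125,0],"rot":[0,0,-1.5],"claw":1},
    {"slide":[-29,-165,0],"rot":[0,0,-2],"claw":1},
    {"slide":[-36,-205,0],"rot":[0,0,-2.5],"claw":1},
    {"slide":[-43,-245,0],"rot":[0,0,-3],"claw":1},
    {"slide":[-50,-285,0],"rot":[0,0,-3.6],"claw":1},
    {"slide":[-57,-324,0],"rot":[0,0,-3.6],"claw":1},
    {"slide":[-63,-360,0],"rot":[0,0,-3.6],"claw":1}
  ]
}}

```text
clock: 5.9
tcp_pos: [590.6, -187.5, 78.5]
orientation: [-0.007, 0.708, 0.008, 0.706]
force: [1.7, -0.2, -1.2]
opening: 0.425
```

>>> {"op": "servo_tool", "data": {
  "rows": [
    {"slide":[-3,-28,0],"rot":[0,0,0],"claw":1},
    {"slide":[-5,-44,-8],"rot":[0,0,0],"claw":1},
    {"slide":[-5,-51,-20],"rot":[0,0,0],"claw":1},
    {"slide":[-5,-51,-30],"rot":[0,0,0],"claw":1},
    {"slide":[-5,-51,-35],"rot":[0,0,0],"claw":1},
    {"slide":[-5,-51,-35],"rot":[0,0,0],"claw":1}
  ]
}}

```text
clock: 6.4
tcp_pos: [586.5, -234.2, 42.3]
orientation: [-0.007, 0.708, 0.009, 0.706]
force: [1.1, -0.2, -2.1]
opening: 0.421
```

```bash
python3 snap.py c1.png side 220,180,380,340 4.5;python3 snap.py c2.png top 240,120,440,270 4
```

```text
t 6.45 tcp [ 587.  -234.6   43.6] x [-0.002  0.001 -1.   ] yaw z 1.3 F [-0.5  0.2 -0.4] op 0.419 j [-0.57  0.74  1.35  0.    1.05 -0.59]
t 6.5 tcp [ 587.4 -235.    44.4] x [-0.  0. -1.] yaw z 1.3 F [-0.8  0.9 -0.8] op 0.423 j [-0.57  0.74  1.35  0.    1.05 -0.59]
```

View pics/c1.png

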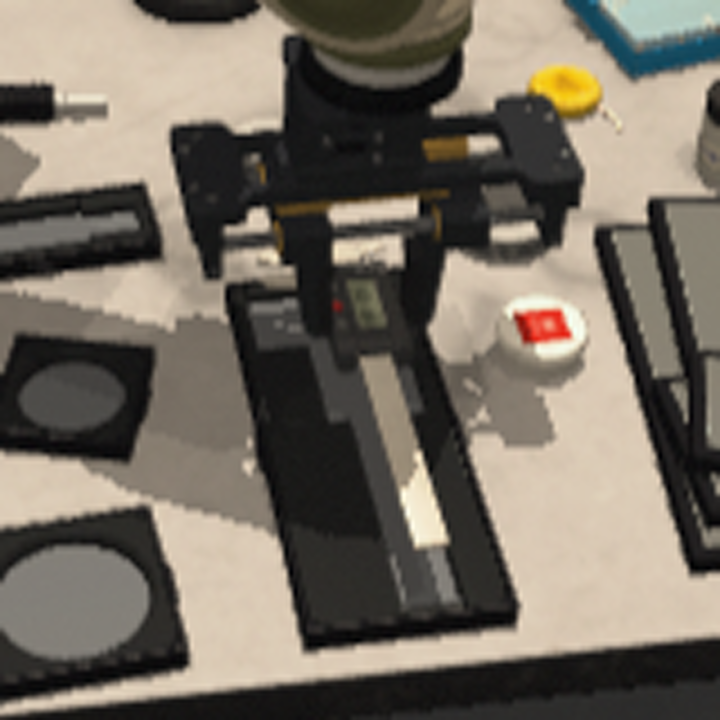

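View pics/c2.png

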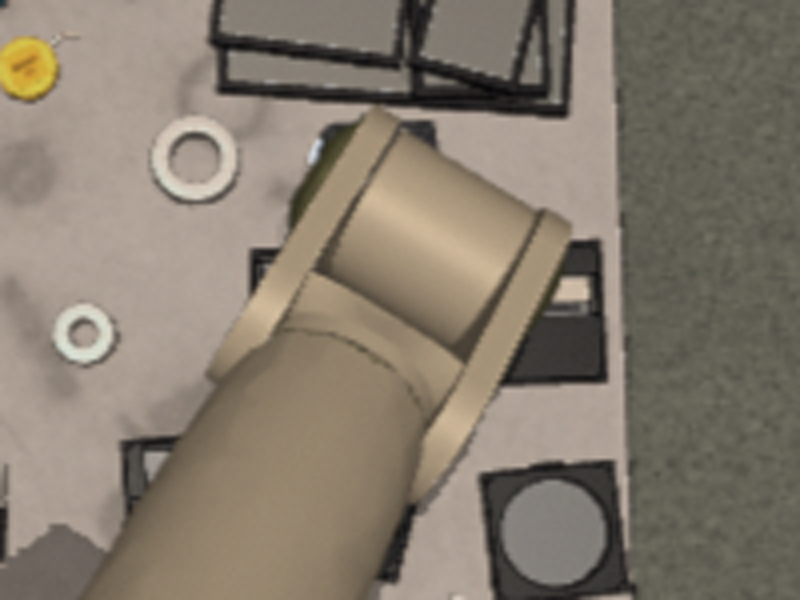

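Run:
```python
from ov import *
for cn,roi,k in(("top",(360,170,400,200),20),("side",(260,240,370,330),7)):
    c=pickle.load(open("last_%s.pkl"%cn,"rb"))
    x0,y0,x1,y1=roi
    im=cv2.resize(c["image"][y0:y1,x0:x1,::-1],None,fx=k,fy=k,interpolation=cv2.INTER_CUBIC)
    Rz=R.from_euler("z",1.3,degrees=True).as_matrix()
    zt=44.4
    o=np.array([587.3,-235.2,zt-10])-Rz@[11.5,45,0]
    for V in M["the_caliper"][0]:
        h=cv2.convexHull(((proj(c,V@Rz.T+o)-[x0,y0]+.5)*k).astype(np.int32)); cv2.polylines(im,[h],True,(0,255,0),1)
    Rz=R.from_euler("z",1.2,degrees=True).as_matrix()
    V=box(3-5.5,20+5.5,-110.5,0,12,12.01)
    h=cv2.convexHull(((proj(c,V@Rz.T+[576.2,-282.2,0])-[x0,y0]+.5)*k).astype(np.int32)); cv2.polylines(im,[h],True,(0,0,255),1)
    cv2.imwrite(f"pics/d_{cn}.png",im)
```

```text
(no output)
```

View pics/d_top.png

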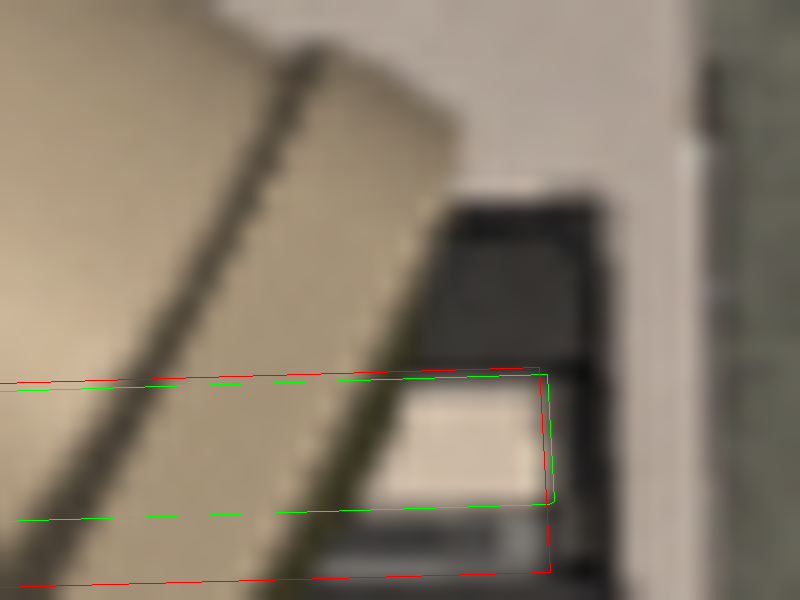

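View pics/d_side.png

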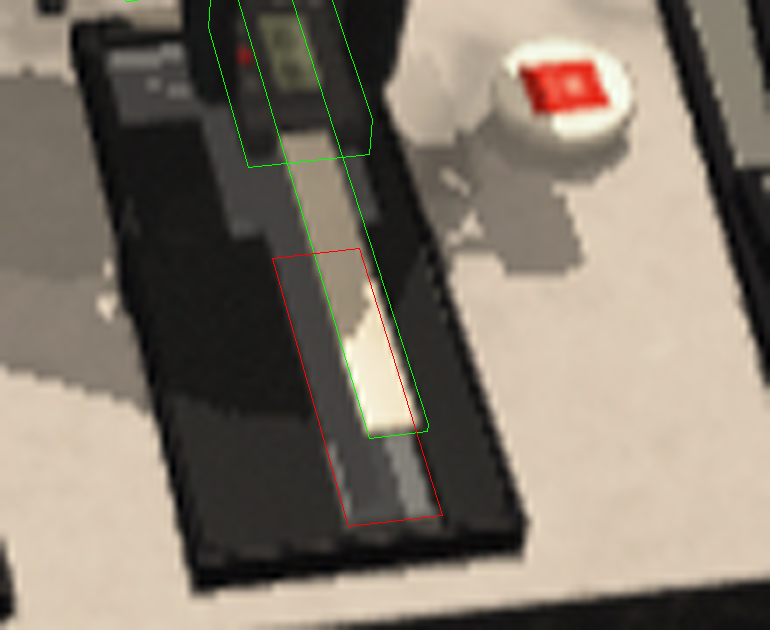

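>>> {"op": "servo_tool", "data": {
  "rows": [
    {"slide":[1,-2,-6],"rot":[0,0,0],"claw":1},
    {"slide":[1,-2,-13],"rot":[0,0,0],"claw":1},
    {"slide":[1,-2,-19],"rot":[0,0,0],"claw":1},
    {"slide":[1,-2,-23],"rot":[0,0,0],"claw":1},
    {"slide":[1,-2,-26],"rot":[0,0,0],"claw":1},
    {"slide":[1,-2,-28],"rot":[0,0,0],"claw":1},
    {"slide":[1,-2,-29.5],"rot":[0,0,0],"claw":1},
    {"slide":[1,-2,-30.5],"rot":[0,0,0],"claw":1},
    {"slide":[1,-2,-30.5],"rot":[0,0,0],"claw":1}
  ]
}}

```text
clock: 7.25
tcp_pos: [588.1, -238.5, 14.3]
orientation: [-0.008, 0.707, 0.008, 0.707]
force: [-1.0, -0.3, -2.2]
opening: 0.424
```

```bash
python3 snap.py e1.png side 220,180,380,340 4.5
```

```text
t 7.3 tcp [ 588.1 -238.6   14.4] x [ 0. -0. -1.] yaw z 1.2 F [-0.3 -0.4 -1.7] op 0.425 j [-0.57  0.79  1.36 -0.    1.   -0.59]
```

View pics/e1.png

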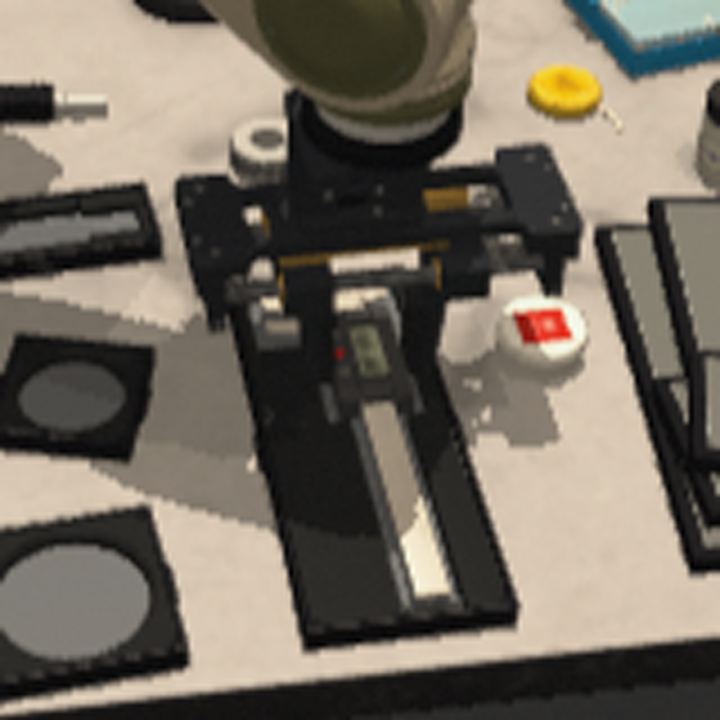

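>>> {"op": "servo_tool", "data": {
  "rows": [
    {"slide":[0,0,-0.3],"rot":[0,0,0],"claw":1},
    {"slide":[0,0,-0.6],"rot":[0,0,0],"claw":1},
    {"slide":[0,0,-0.6],"rot":[0,0,0],"claw":1}
  ]
}}

```text
clock: 7.55
tcp_pos: [588.2, -238.6, 14.1]
orientation: [-0.008, 0.707, 0.008, 0.707]
force: [-1.9, 0.9, 3.2]
opening: 0.42
```

>>> {"op": "servo_tool", "data": {
  "rows": [
    {"slide":[0,0,-0.6],"rot":[0,0,0],"claw":0.5},
    {"slide":[0,0,-0.6],"rot":[0,0,0],"claw":0.45},
    {"slide":[0,0,-0.6],"rot":[0,0,0],"claw":0.45},
    {"slide":[0,0,-0.6],"rot":[0,0,0],"claw":0.45},
    {"slide":[0,0,3],"rot":[0,0,0],"claw":0.45},
    {"slide":[0,0,12],"rot":[0,0,0],"claw":0.45},
    {"slide":[0,0,30],"rot":[0,0,0],"claw":0.3},
    {"slide":[0,0,60],"rot":[0,0,0],"claw":0},
    {"slide":[0,0,80],"rot":[0,0,0],"claw":0}
  ]
}}

```text
clock: 8.3
tcp_pos: [588.6, -238.8, 96.6]
orientation: [-0.008, 0.706, 0.007, 0.708]
force: [0.5, -0.5, 0.4]
opening: 0.752
```

```bash
python3 snap.py f1.png side 220,180,380,340 4.5
```

```text
t 8.35 tcp [ 590.  -239.6  100.6] x [ 0.007 -0.005 -1.   ] yaw z 1.2 F [0.4 0.3 2.8] op 0.798 j [-0.57  0.68  1.3   0.    1.15 -0.59]
```

View pics/f1.png

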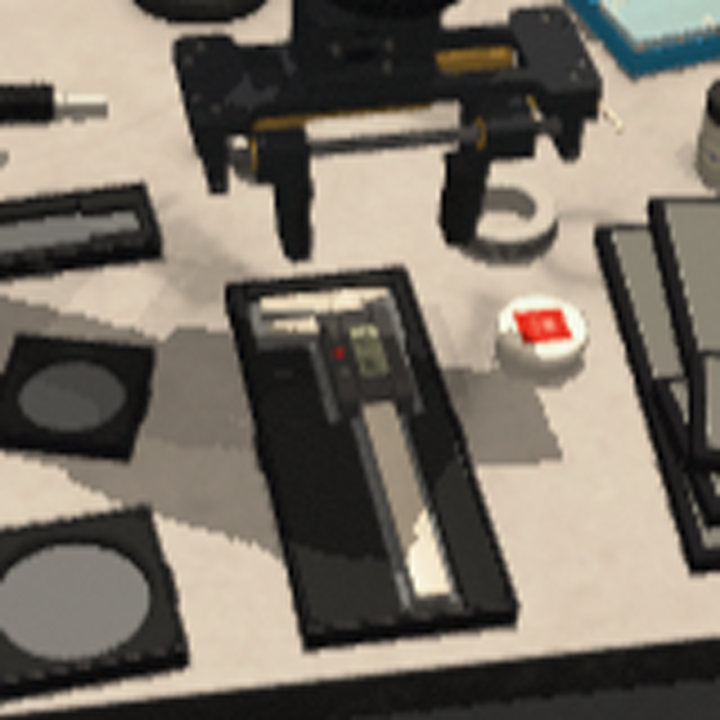

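>>> {"op": "servo_tool", "data": {
  "rows": [
    {"slide":[15,18,0],"rot":[0,0,0],"claw":0},
    {"slide":[38,45,0],"rot":[0,0,0],"claw":0},
    {"slide":[62,73,-5],"rot":[0,0,0],"claw":0},
    {"slide":[84,99,-20],"rot":[0,0,0],"claw":0},
    {"slide":[96,113,-40],"rot":[0,0,0],"claw":0},
    {"slide":[96,113,-55],"rot":[0,0,0],"claw":0},
    {"slide":[96,113,-58],"rot":[0,0,0],"claw":0},
    {"slide":[96,113,-58],"rot":[0,0,0],"claw":0}
  ]
}}

```text
clock: 9.02
tcp_pos: [683.6, -125.5, 35.1]
orientation: [-0.007, 0.708, 0.008, 0.707]
force: [-0.0, -0.7, 0.6]
opening: 1.0
```

```bash
python3 snap.py g1.png side 270,150,390,270 6
```

```text
t 9.07 tcp [ 684.  -126.1   36.4] x [ 0. -0. -1.] yaw z 1.2 F [0.4 0.2 0.9] op 0.999 j [-0.35  0.88  1.11 -0.    1.15 -0.37]
```

View pics/g1.png

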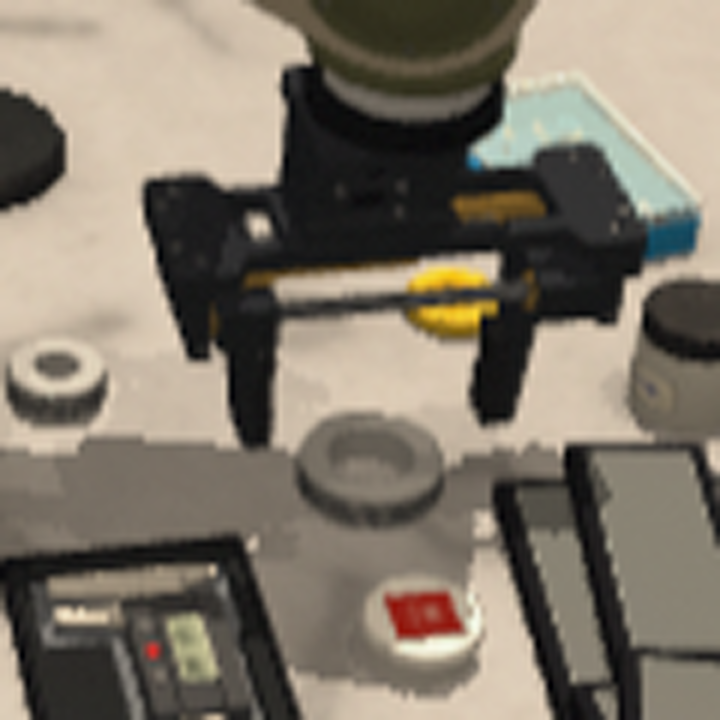

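>>> {"op": "servo_tool", "data": {
  "rows": [
    {"slide":[0,0.5,-10],"rot":[0,0,0],"claw":0},
    {"slide":[0,0.5,-20],"rot":[0,0,0],"claw":0},
    {"slide":[0,0.5,-24.8],"rot":[0,0,0],"claw":0},
    {"slide":[0,0.5,-24.8],"rot":[0,0,0],"claw":0.3},
    {"slide":[0,0.5,-24.8],"rot":[0,0,0],"claw":0.6},
    {"slide":[0,0.5,-24.8],"rot":[0,0,0],"claw":1},
    {"slide":[0,0.5,-24.8],"rot":[0,0,0],"claw":1},
    {"slide":[0,0.5,-24.8],"rot":[0,0,0],"claw":1},
    {"slide":[0,0.5,-24.8],"rot":[0,0,0],"claw":1}
  ]
}}

```text
clock: 9.82
tcp_pos: [684.3, -125.1, 11.3]
orientation: [-0.008, 0.707, 0.007, 0.707]
force: [0.1, -0.7, 1.1]
opening: 0.657
```

>>> {"op": "servo_tool", "data": {
  "rows": [
    {"slide":[0,0,0],"rot":[0,0,0],"claw":1},
    {"slide":[0,0,0],"rot":[0,0,0],"claw":1},
    {"slide":[0,0,5],"rot":[0,0,0],"claw":1},
    {"slide":[0,0,15],"rot":[0,0,0],"claw":1},
    {"slide":[0,0,30],"rot":[0,0,0],"claw":1},
    {"slide":[0,0,50],"rot":[0,0,0],"claw":1},
    {"slide":[0,0,70],"rot":[0,0,0],"claw":1},
    {"slide":[0,0,75],"rot":[0,0,0],"claw":1},
    {"slide":[0,0,75],"rot":[0,0,0],"claw":1}
  ]
}}

```text
clock: 10.57
tcp_pos: [684.6, -125.2, 87.8]
orientation: [-0.008, 0.706, 0.007, 0.708]
force: [0.2, 0.2, -2.6]
opening: 0.656
```

```bash
python3 snap.py g2.png side 270,150,390,270 6
```

```text
t 10.62 tcp [ 684.  -125.    85.9] x [ 0. -0. -1.] yaw z 1.2 F [-0.6 -0.3 -2.1] op 0.656 j [-0.35  0.82  1.08 -0.    1.24 -0.37]
```

View pics/g2.png

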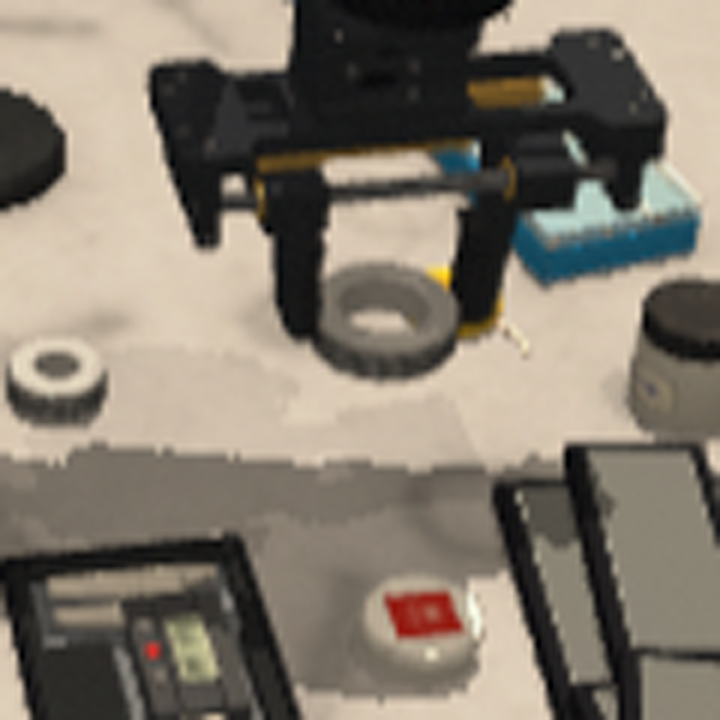

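>>> {"op": "servo_tool", "data": {
  "rows": [
    {"slide":[-12,-11,0],"rot":[0,0,0],"claw":1},
    {"slide":[-36,-34,0],"rot":[0,0,0],"claw":1},
    {"slide":[-64,-60,0],"rot":[0,0,0],"claw":1},
    {"slide":[-93,-87,0],"rot":[0,0,0],"claw":1},
    {"slide":[-122,-114,0],"rot":[0,0,0],"claw":1},
    {"slide":[-151,-141,0],"rot":[0,0,0],"claw":1},
    {"slide":[-180,-168,0],"rot":[0,0,0],"claw":1},
    {"slide":[-208,-195,0],"rot":[0,0,0],"claw":1},
    {"slide":[-234,-219,0],"rot":[0,0,0],"claw":1},
    {"slide":[-250,-234,0],"rot":[0,0,0],"claw":1}
  ]
}}

```text
clock: 11.45
tcp_pos: [431.1, -360.5, 84.5]
orientation: [-0.006, 0.708, 0.008, 0.706]
force: [0.1, 0.2, -1.6]
opening: 0.658
```

>>> {"op": "servo_tool", "data": {
  "rows": [
    {"slide":[-5,-5,-4],"rot":[0,0,0],"claw":1},
    {"slide":[-5,-5,-16],"rot":[0,0,0],"claw":1},
    {"slide":[-5,-5,-30],"rot":[0,0,0],"claw":1},
    {"slide":[-5,-5,-38],"rot":[0,0,0],"claw":1},
    {"slide":[-5,-5,-41],"rot":[0,0,0],"claw":1},
    {"slide":[-5,-5,-41],"rot":[0,0,0],"claw":1},
    {"slide":[-5,-5,-41],"rot":[0,0,0],"claw":1}
  ]
}}

```text
clock: 12.03
tcp_pos: [429.4, -363.8, 44.9]
orientation: [-0.008, 0.707, 0.008, 0.707]
force: [-0.2, 0.1, -1.0]
opening: 0.653
```

```bash
python3 snap.py i1.png side 180,230,300,350 6;python3 snap.py i2.png top 320,190,440,290 6
```

```text
t 12.08 tcp [ 429.4 -364.    45.2] x [ 0.    -0.001 -1.   ] yaw z 1.3 F [-0.1  0.8 -1.9] op 0.656 j [-0.91  0.62  1.59  0.    0.94 -0.93]
t 12.13 tcp [ 429.4 -364.1   45.4] x [ 0.001 -0.001 -1.   ] yaw z 1.3 F [ 0.8  0.3 -1.9] op 0.654 j [-0.91  0.61  1.59  0.    0.94 -0.93]
```

View pics/i1.png

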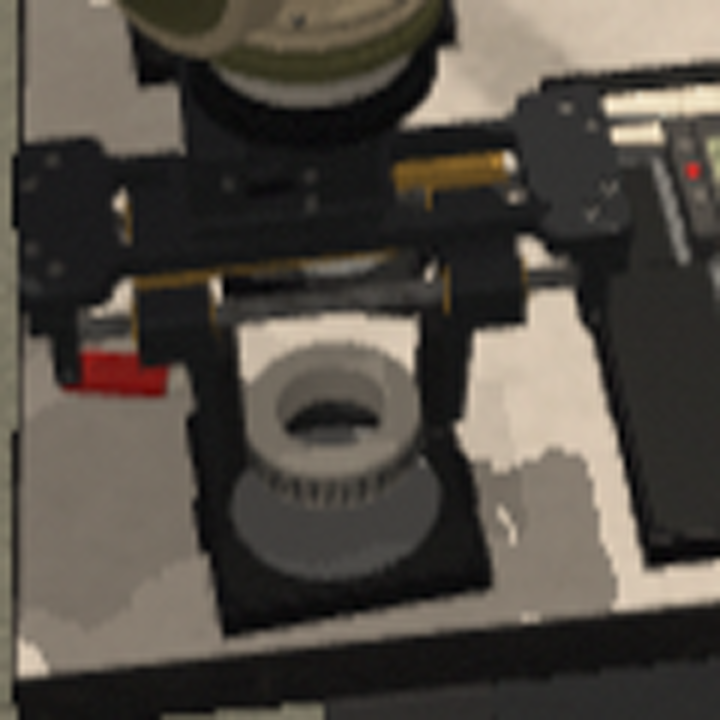

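View pics/i2.png

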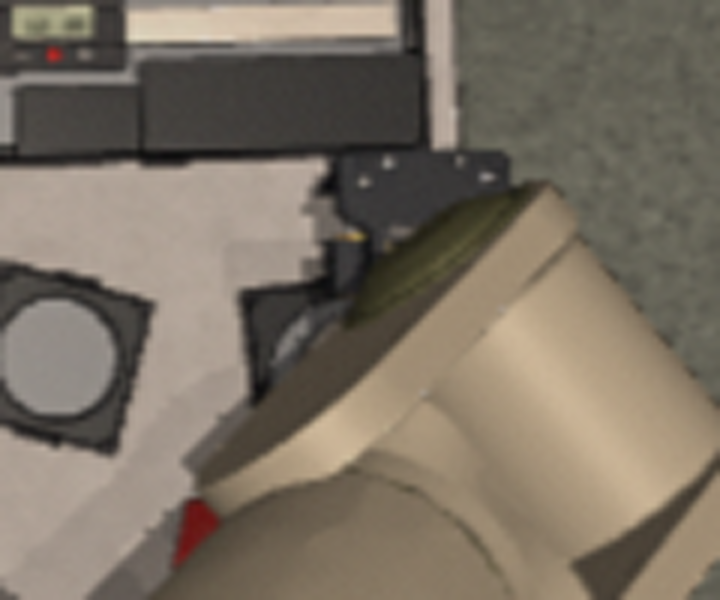

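```bash
cat > ringchk.py <<'E'
from ov import *
import sys
def chk(fn,roi,k,parts):
    c=pickle.load(open("last_side.pkl","rb")); x0,y0,x1,y1=roi
    im=cv2.resize(c["image"][y0:y1,x0:x1,::-1],None,fx=k,fy=k,interpolation=cv2.INTER_CUBIC)
    for V,col in parts:
        h=cv2.convexHull(((proj(c,V)-[x0,y0]+.5)*k).astype(np.int32)); cv2.polylines(im,[h],True,col,1)
    cv2.imwrite(fn,im)
E
python3 - <<'E'
from ringchk import *
chk("pics/j1.png",(200,270,280,340),9,[(cyl(30,0,18)+[429.4,-364.1,34.4],(0,255,0)),(cyl(36,12,12)+[428.5,-364.2,0],(0,0,255))])
E
```

```text
(no output)
```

View pics/j1.png

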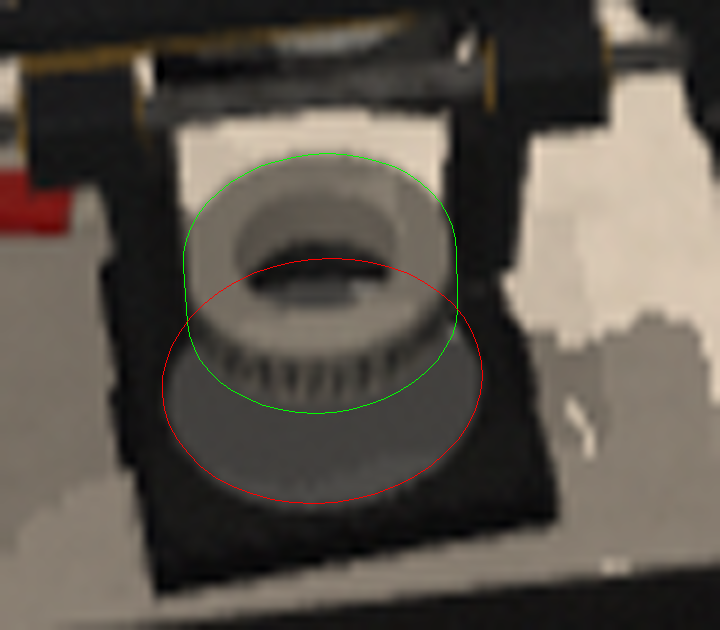

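>>> {"op": "servo_tool", "data": {
  "rows": [
    {"slide":[-0.7,-1,-6],"rot":[0,0,0],"claw":1},
    {"slide":[-0.7,-1,-13],"rot":[0,0,0],"claw":1},
    {"slide":[-0.7,-1,-19],"rot":[0,0,0],"claw":1},
    {"slide":[-0.7,-1,-23],"rot":[0,0,0],"claw":1},
    {"slide":[-0.7,-1,-26],"rot":[0,0,0],"claw":1},
    {"slide":[-0.7,-1,-28],"rot":[0,0,0],"claw":1},
    {"slide":[-0.7,-1,-29],"rot":[0,0,0],"claw":1},
    {"slide":[-0.7,-1,-29.6],"rot":[0,0,0],"claw":1},
    {"slide":[-0.7,-1,-30],"rot":[0,0,0],"claw":1},
    {"slide":[-0.7,-1,-30],"rot":[0,0,0],"claw":1}
  ]
}}

```text
clock: 12.97
tcp_pos: [428.3, -365.0, 15.3]
orientation: [-0.008, 0.707, 0.008, 0.707]
force: [-1.9, 1.3, 2.5]
opening: 0.656
```

```bash
python3 snap.py k1.png side 180,230,300,350 6
```

```text
t 13.02 tcp [ 428.3 -365.1   15.3] x [ 0. -0. -1.] yaw z 1.2 F [-2.3  2.8  5.4] op 0.656 j [-0.91  0.66  1.6  -0.    0.88 -0.94]
```

View pics/k1.png

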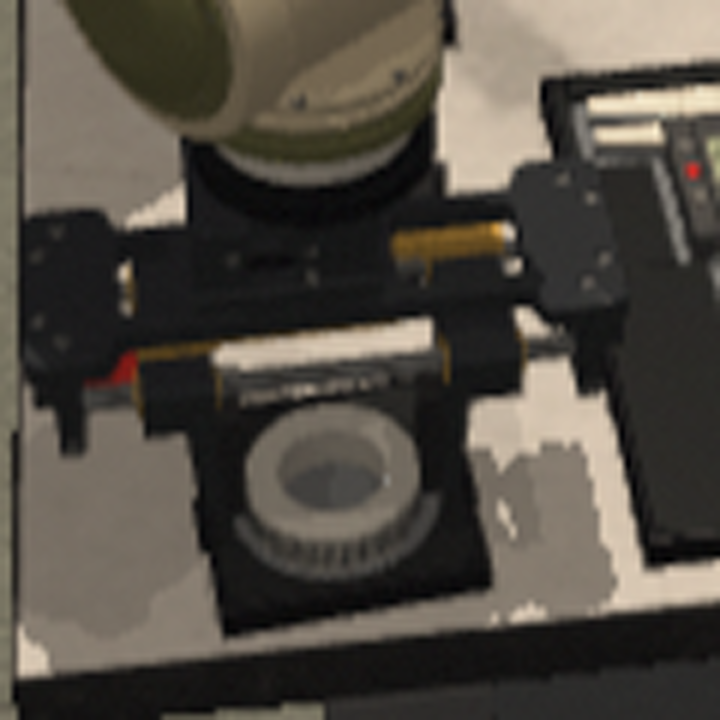

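>>> {"op": "servo_tool", "data": {
  "rows": [
    {"slide":[0,0,0],"rot":[0,0,0],"claw":0.3},
    {"slide":[0,0,0],"rot":[0,0,0],"claw":0.22},
    {"slide":[0,0,0],"rot":[0,0,0],"claw":0.22},
    {"slide":[0,0,0],"rot":[0,0,0],"claw":0.22},
    {"slide":[0,0,4],"rot":[0,0,0],"claw":0.22},
    {"slide":[0,0,14],"rot":[0,0,0],"claw":0.2},
    {"slide":[0,0,34],"rot":[0,0,0],"claw":0},
    {"slide":[0,0,60],"rot":[0,0,0],"claw":0},
    {"slide":[0,0,75],"rot":[0,0,0],"claw":0}
  ]
}}

```text
clock: 13.77
tcp_pos: [428.9, -365.7, 93.0]
orientation: [-0.009, 0.706, 0.007, 0.708]
force: [0.3, 0.1, -0.1]
opening: 0.997
```

```bash
python3 snap.py l1.png side 180,230,300,350 6
```

```text
t 13.82 tcp [ 429.6 -366.5   95.2] x [ 0.004 -0.006 -1.   ] yaw z 1.2 F [ 1.9 -0.9  2. ] op 0.998 j [-0.91  0.54  1.55  0.    1.04 -0.94]
```

View pics/l1.png

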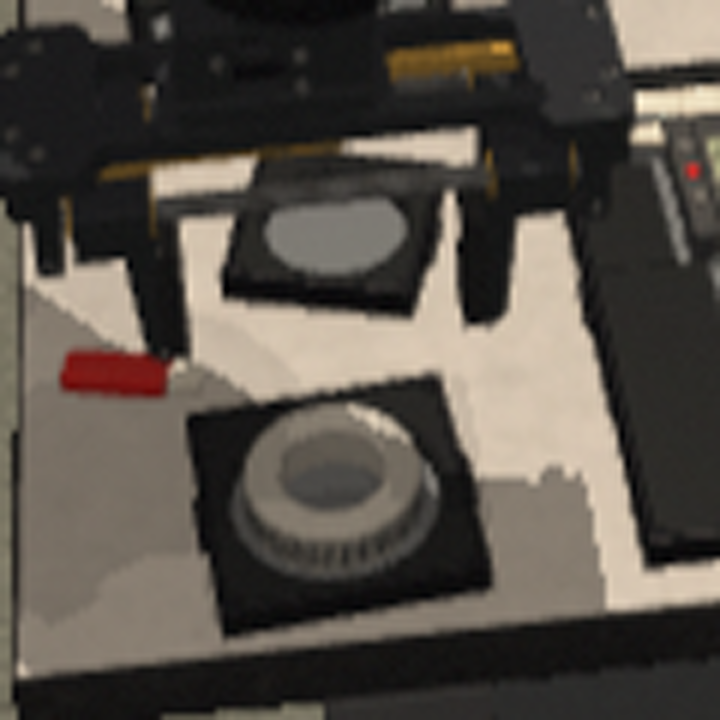

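>>> {"op": "servo_tool", "data": {
  "rows": [
    {"slide":[6,14,0],"rot":[0,0,0],"claw":0},
    {"slide":[20,45,0],"rot":[0,0,0],"claw":0},
    {"slide":[35,80,0],"rot":[0,0,0],"claw":0},
    {"slide":[50,116,0],"rot":[0,0,0],"claw":0},
    {"slide":[66,152,0],"rot":[0,0,0],"claw":0},
    {"slide":[81,188,0],"rot":[0,0,0],"claw":0},
    {"slide":[96,224,0],"rot":[0,0,0],"claw":0},
    {"slide":[112,259,0],"rot":[0,0,0],"claw":0},
    {"slide":[126,292,0],"rot":[0,0,0],"claw":0},
    {"slide":[135,312,0],"rot":[0,0,0],"claw":0}
  ]
}}

```text
clock: 14.65
tcp_pos: [563.4, -48.7, 88.9]
orientation: [-0.008, 0.708, 0.009, 0.707]
force: [0.5, -1.0, 0.3]
opening: 0.997
```

>>> {"op": "servo_tool", "data": {
  "rows": [
    {"slide":[1.7,5,-12],"rot":[0,0,0],"claw":0},
    {"slide":[1.7,5,-35],"rot":[0,0,0],"claw":0},
    {"slide":[1.7,5,-52],"rot":[0,0,0],"claw":0},
    {"slide":[1.7,5,-54],"rot":[0,0,0],"claw":0},
    {"slide":[1.7,5,-54],"rot":[0,0,0],"claw":0}
  ]
}}

```text
clock: 15.07
tcp_pos: [563.8, -48.0, 34.3]
orientation: [-0.007, 0.708, 0.008, 0.706]
force: [0.4, -0.4, 0.1]
opening: 1.003
```

```bash
python3 snap.py m1.png side 220,130,340,250 6
```

```text
t 15.12 tcp [564.6 -48.3  35.6] x [-0.001  0.    -1.   ] yaw z 1.2 F [ 0.6  0.3 -0.1] op 1.0 j [-0.29  0.64  1.58 -0.    0.93 -0.31]
```

View pics/m1.png

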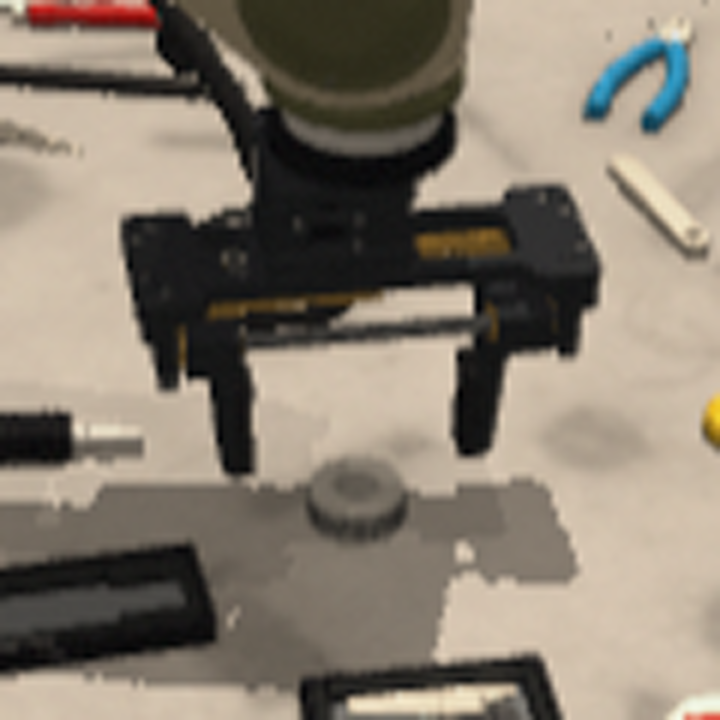

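>>> {"op": "servo_tool", "data": {
  "rows": [
    {"slide":[0,0,-10],"rot":[0,0,0],"claw":0},
    {"slide":[0,0,-20],"rot":[0,0,0],"claw":0},
    {"slide":[0,0,-25],"rot":[0,0,0],"claw":0.2},
    {"slide":[0,0,-25],"rot":[0,0,0],"claw":0.4},
    {"slide":[0,0,-25],"rot":[0,0,0],"claw":0.6},
    {"slide":[0,0,-25],"rot":[0,0,0],"claw":1},
    {"slide":[0,0,-25],"rot":[0,0,0],"claw":1},
    {"slide":[0,0,-25],"rot":[0,0,0],"claw":1},
    {"slide":[0,0,-25],"rot":[0,0,0],"claw":1},
    {"slide":[0,0,-25],"rot":[0,0,0],"claw":1}
  ]
}}

```text
clock: 15.95
tcp_pos: [565.2, -48.0, 11.1]
orientation: [-0.008, 0.707, 0.008, 0.707]
force: [-0.6, 0.6, 1.8]
opening: 0.46
```

>>> {"op": "servo_tool", "data": {
  "rows": [
    {"slide":[0,0,0],"rot":[0,0,0],"claw":1},
    {"slide":[0,0,0],"rot":[0,0,0],"claw":1},
    {"slide":[0,0,5],"rot":[0,0,0],"claw":1},
    {"slide":[0,0,15],"rot":[0,0,0],"claw":1},
    {"slide":[0,0,30],"rot":[0,0,0],"claw":1},
    {"slide":[0,0,50],"rot":[0,0,0],"claw":1},
    {"slide":[0,0,70],"rot":[0,0,0],"claw":1},
    {"slide":[0,0,75],"rot":[0,0,0],"claw":1},
    {"slide":[0,0,75],"rot":[0,0,0],"claw":1}
  ]
}}

```text
clock: 16.7
tcp_pos: [565.7, -48.2, 87.5]
orientation: [-0.008, 0.706, 0.007, 0.708]
force: [-0.3, 1.0, -1.4]
opening: 0.46
```

```bash
python3 snap.py m2.png side 220,110,340,230 6
```

```text
t 16.75 tcp [565. -48.  86.] x [ 0.001 -0.    -1.   ] yaw z 1.2 F [ 0.   0.2 -2.3] op 0.46 j [-0.29  0.56  1.55  0.    1.03 -0.31]
```

View pics/m2.png

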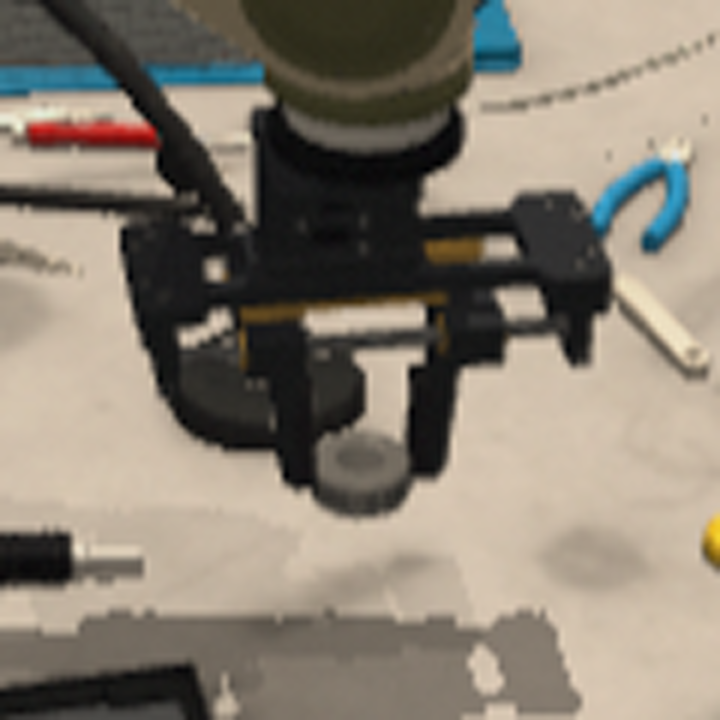

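>>> {"op": "servo_tool", "data": {
  "rows": [
    {"slide":[-8,-12,0],"rot":[0,0,0],"claw":1},
    {"slide":[-24,-36,0],"rot":[0,0,0],"claw":1},
    {"slide":[-45,-66,0],"rot":[0,0,0],"claw":1},
    {"slide":[-66,-96,0],"rot":[0,0,0],"claw":1},
    {"slide":[-88,-128,0],"rot":[0,0,0],"claw":1},
    {"slide":[-109,-158,0],"rot":[0,0,0],"claw":1},
    {"slide":[-121,-177,-5],"rot":[0,0,0],"claw":1},
    {"slide":[-126,-184.5,-20],"rot":[0,0,0],"claw":1},
    {"slide":[-126,-184.5,-35],"rot":[0,0,0],"claw":1},
    {"slide":[-126,-184.5,-41],"rot":[0,0,0],"claw":1}
  ]
}}

```text
clock: 17.58
tcp_pos: [437.5, -232.1, 42.3]
orientation: [-0.006, 0.708, 0.008, 0.706]
force: [0.3, 0.3, -0.9]
opening: 0.459
```

>>> {"op": "servo_tool", "data": {
  "rows": [
    {"slide":[0,0,0],"rot":[0,0,0],"claw":1},
    {"slide":[0,0,0],"rot":[0,0,0],"claw":1}
  ]
}}

```text
clock: 17.75
tcp_pos: [439.0, -232.1, 44.5]
orientation: [-0.008, 0.707, 0.008, 0.707]
force: [0.9, 1.0, -0.5]
opening: 0.46
```

```bash
python3 snap.py n1.png side 180,190,300,310 6
python3 - <<'E'
from ringchk import *; from station import state
s=state()["tcp_pos"]
chk("pics/n2.png",(200,230,280,300),9,[(cyl(21,0,18)+[s[0],s[1],s[2]-11.1],(0,255,0)),(cyl(27,12,12)+[438.8,-232.4,0],(0,0,255))])
E
```

```text
t 17.8 tcp [ 439.3 -232.2   45. ] x [ 0.  0. -1.] yaw z 1.3 F [ 0.3 -0.3 -0.6] op 0.458 j [-0.72  0.5   1.79  0.    0.85 -0.74]
```

View pics/n2.png

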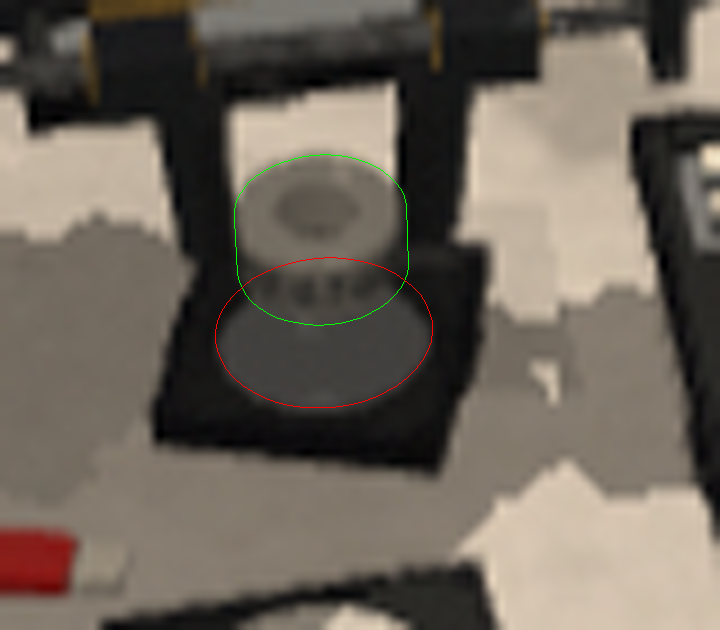

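>>> {"op": "servo_tool", "data": {
  "rows": [
    {"slide":[-0.5,-1,-6],"rot":[0,0,0],"claw":1},
    {"slide":[-0.5,-1,-13],"rot":[0,0,0],"claw":1},
    {"slide":[-0.5,-1,-19],"rot":[0,0,0],"claw":1},
    {"slide":[-0.5,-1,-23],"rot":[0,0,0],"claw":1},
    {"slide":[-0.5,-1,-26],"rot":[0,0,0],"claw":1},
    {"slide":[-0.5,-1,-28],"rot":[0,0,0],"claw":1},
    {"slide":[-0.5,-1,-29],"rot":[0,0,0],"claw":1},
    {"slide":[-0.5,-1,-29.6],"rot":[0,0,0],"claw":1},
    {"slide":[-0.5,-1,-30],"rot":[0,0,0],"claw":1},
    {"slide":[-0.5,-1,-30],"rot":[0,0,0],"claw":1}
  ]
}}

```text
clock: 18.63
tcp_pos: [438.6, -233.6, 15.0]
orientation: [-0.008, 0.707, 0.008, 0.707]
force: [-0.7, 0.2, 1.0]
opening: 0.462
```

```bash
python3 snap.py n3.png side 180,190,300,310 6
```

```text
t 18.68 tcp [ 438.6 -233.6   15. ] x [ 0. -0. -1.] yaw z 1.2 F [-0.5  0.6  1. ] op 0.46 j [-0.73  0.56  1.81 -0.    0.78 -0.75]
```

View pics/n3.png

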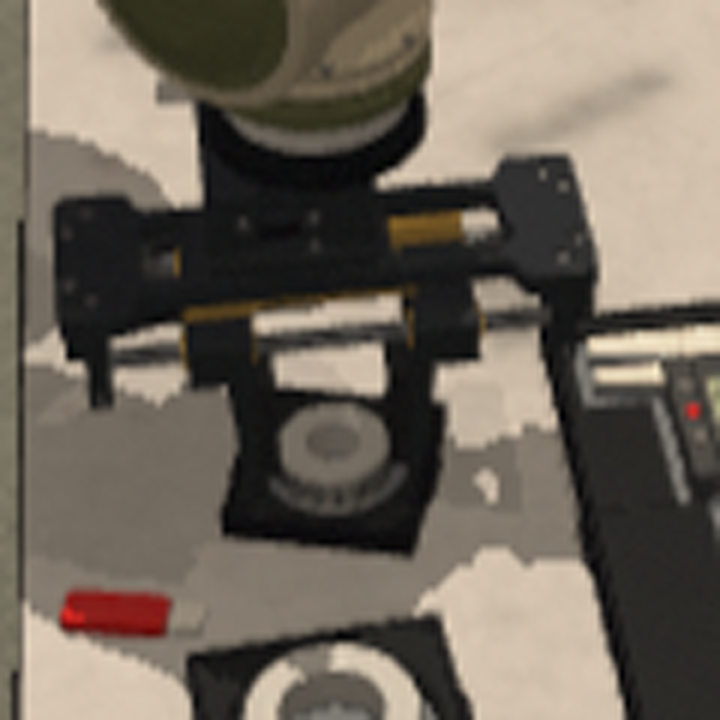

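In the cut-out, light floor contact. Release and lift.

>>> {"op": "servo_tool", "data": {
  "rows": [
    {"slide":[0,0,-0.2],"rot":[0,0,0],"claw":0.5},
    {"slide":[0,0,-0.2],"rot":[0,0,0],"claw":0.42},
    {"slide":[0,0,-0.2],"rot":[0,0,0],"claw":0.42},
    {"slide":[0,0,-0.2],"rot":[0,0,0],"claw":0.42},
    {"slide":[0,0,4],"rot":[0,0,0],"claw":0.42},
    {"slide":[0,0,14],"rot":[0,0,0],"claw":0.4},
    {"slide":[0,0,34],"rot":[0,0,0],"claw":0.3},
    {"slide":[0,0,60],"rot":[0,0,0],"claw":0.2},
    {"slide":[0,0,75],"rot":[0,0,0],"claw":0.2}
  ]
}}

```text
clock: 19.43
tcp_pos: [439.1, -234.0, 92.8]
orientation: [-0.008, 0.706, 0.007, 0.708]
force: [1.6, -0.2, 1.6]
opening: 0.792
```

```bash
python3 snap.py n4.png side 180,190,300,310 6;python3 snap.py n5.png top 200,180,340,290 5
```

```text
t 19.48 tcp [ 440.  -234.6   94.8] x [ 0.005 -0.004 -1.   ] yaw z 1.2 F [ 0.7 -0.4  3.3] op 0.794 j [-0.73  0.42  1.76  0.    0.96 -0.75]
t 19.53 tcp [ 439.6 -234.4   92.9] x [ 0.004 -0.004 -1.   ] yaw z 1.2 F [-0.6  0.4 -0.9] op 0.803 j [-0.73  0.42  1.76  0.    0.95 -0.75]
```

View pics/n4.png

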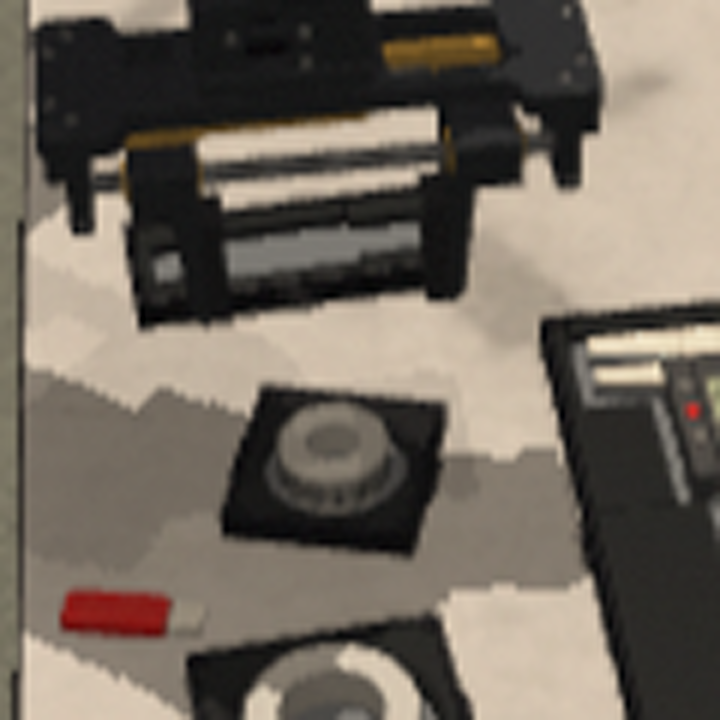

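View pics/n5.png

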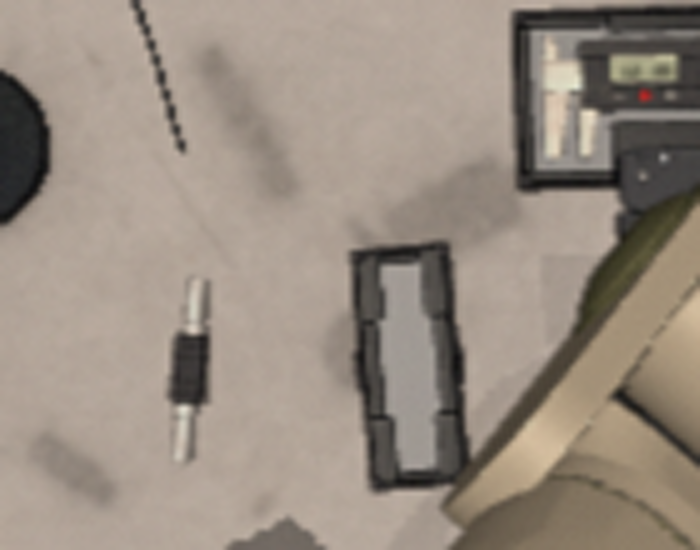

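>>> {"op": "servo_tool", "data": {
  "rows": [
    {"slide":[-1,12,0],"rot":[0,0,5],"claw":0.2},
    {"slide":[-2,36,0],"rot":[0,0,11.5],"claw":0.2},
    {"slide":[-3,66,0],"rot":[0,0,18],"claw":0.2},
    {"slide":[-4,96,0],"rot":[0,0,24.5],"claw":0.2},
    {"slide":[-5,126,0],"rot":[0,0,31],"claw":0.2},
    {"slide":[-6,156,0],"rot":[0,0,37.5],"claw":0.2},
    {"slide":[-7,186,0],"rot":[0,0,44],"claw":0.2},
    {"slide":[-8,215,0],"rot":[0,0,50.5],"claw":0.2},
    {"slide":[-9,238,0],"rot":[0,0,57],"claw":0.2},
    {"slide":[-9,248,0],"rot":[0,0,63],"claw":0.2}
  ]
}}

```text
clock: 20.37
tcp_pos: [428.6, 16.9, 89.4]
orientation: [-0.378, 0.598, 0.379, 0.597]
force: [1.0, -0.7, 0.1]
opening: 0.8
```

>>> {"op": "servo_tool", "data": {
  "rows": [
    {"slide":[0,0,-10],"rot":[0,0,6],"claw":0.2},
    {"slide":[0,0,-25],"rot":[0,0,12],"claw":0.2},
    {"slide":[0,0,-40],"rot":[0,0,18],"claw":0.2},
    {"slide":[0,0,-50],"rot":[0,0,21.4],"claw":0.2},
    {"slide":[0,0,-54],"rot":[0,0,21.4],"claw":0.2},
    {"slide":[0,0,-54],"rot":[0,0,21.4],"claw":0.2},
    {"slide":[0,0,-54],"rot":[0,0,21.4],"claw":0.2}
  ]
}}

```text
clock: 20.95
tcp_pos: [429.6, 14.5, 36.0]
orientation: [-0.48, 0.519, 0.48, 0.519]
force: [0.4, 0.2, 0.8]
opening: 0.801
```

```bash
python3 snap.py p1.png side 160,130,280,250 6;python3 snap.py p2.png top 200,200,340,290 5
```

```text
t 21.0 tcp [429.7  14.4  36.2] x [ 0.001 -0.    -1.   ] yaw z 85.5 F [ 0.1  0.3 -0.1] op 0.801 j [-0.24  0.41  1.99 -0.    0.74 -1.73]
t 21.05 tcp [429.8  14.4  36.3] x [ 0.001 -0.    -1.   ] yaw z 85.6 F [ 0.4  0.4 -0.1] op 0.796 j [-0.24  0.41  1.99 -0.    0.74 -1.73]
```

View pics/p1.png

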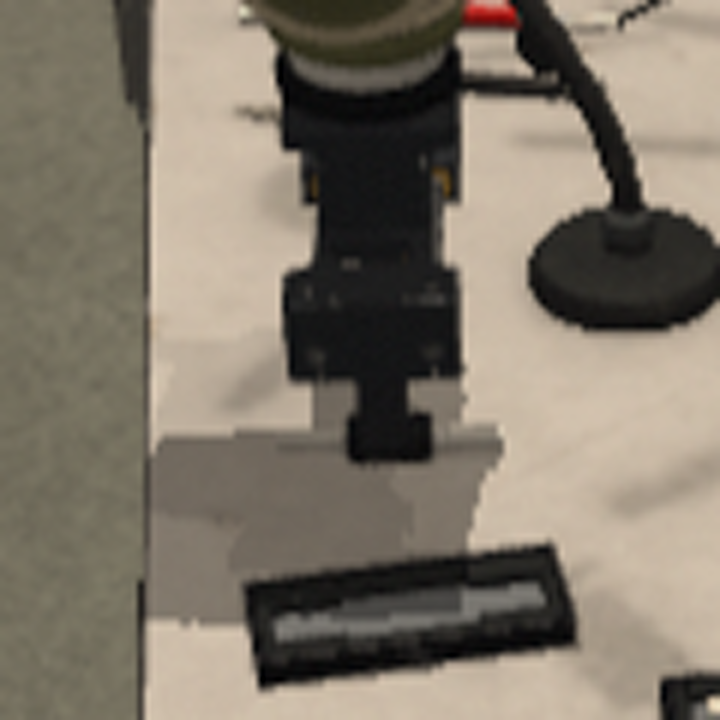

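View pics/p2.png

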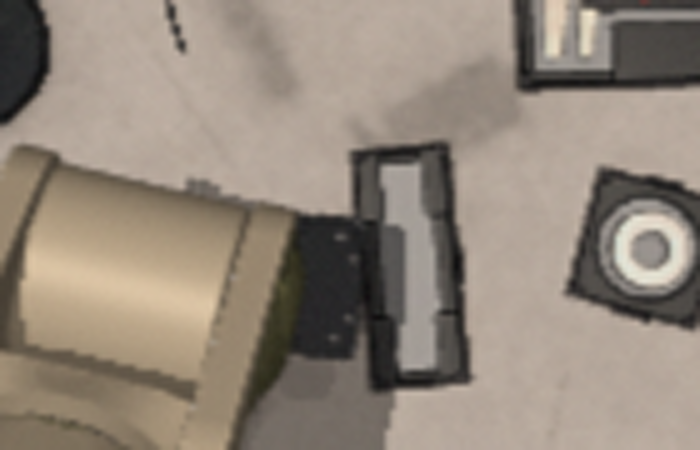

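>>> {"op": "servo_tool", "data": {
  "rows": [
    {"slide":[0,0,-10],"rot":[0,0,0],"claw":0.2},
    {"slide":[0,0,-20],"rot":[0,0,0],"claw":0.3},
    {"slide":[0,0,-25],"rot":[0,0,0],"claw":0.5},
    {"slide":[0,0,-25],"rot":[0,0,0],"claw":0.7},
    {"slide":[0,0,-25],"rot":[0,0,0],"claw":0.75},
    {"slide":[0,0,-25],"rot":[0,0,0],"claw":0.8},
    {"slide":[0,0,-25],"rot":[0,0,0],"claw":1},
    {"slide":[0,0,-25],"rot":[0,0,0],"claw":1},
    {"slide":[0,0,-25],"rot":[0,0,0],"claw":1},
    {"slide":[0,0,-25],"rot":[0,0,0],"claw":1}
  ]
}}

```text
clock: 21.88
tcp_pos: [429.6, 14.5, 11.0]
orientation: [-0.481, 0.519, 0.48, 0.519]
force: [-0.4, 0.8, 3.0]
opening: 0.201
```

>>> {"op": "servo_tool", "data": {
  "rows": [
    {"slide":[0,0,0],"rot":[0,0,0],"claw":1},
    {"slide":[0,0,0],"rot":[0,0,0],"claw":1},
    {"slide":[0,0,0],"rot":[0,0,0],"claw":1}
  ]
}}

```text
clock: 22.13
tcp_pos: [429.7, 14.5, 11.0]
orientation: [-0.481, 0.519, 0.481, 0.519]
force: [-0.7, 0.3, 6.2]
opening: 0.199
```

>>> {"op": "servo_tool", "data": {
  "rows": [
    {"slide":[0,0,5],"rot":[0,0,0],"claw":1},
    {"slide":[0,0,15],"rot":[0,0,0],"claw":1},
    {"slide":[0,0,30],"rot":[0,0,0],"claw":1},
    {"slide":[0,-10,40],"rot":[0,0,1],"claw":1},
    {"slide":[0,-35,40],"rot":[0,0,4],"claw":1},
    {"slide":[0,-65,40],"rot":[0,0,7],"claw":1},
    {"slide":[0,-95,40],"rot":[0,0,9],"claw":1},
    {"slide":[0,-113,38],"rot":[0,0,9],"claw":1},
    {"slide":[0,-118,34],"rot":[0,0,9],"claw":1},
    {"slide":[0,-118,34],"rot":[0,0,9],"claw":1}
  ]
}}

```text
clock: 22.97
tcp_pos: [429.1, -104.1, 44.3]
orientation: [-0.519, 0.48, 0.52, 0.48]
force: [-1.4, 0.8, -1.4]
opening: 0.197
```

>>> {"op": "servo_tool", "data": {
  "rows": [
    {"slide":[0,0,0],"rot":[0,0,0],"claw":1},
    {"slide":[0,0,0],"rot":[0,0,0],"claw":1}
  ]
}}

```text
clock: 23.13
tcp_pos: [429.3, -102.4, 44.7]
orientation: [-0.52, 0.479, 0.52, 0.479]
force: [-0.6, -0.0, -1.2]
opening: 0.202
```

```bash
python3 snap.py q1.png side 170,150,290,270 6;python3 snap.py q2.png top 240,200,380,290 5
python3 - <<'E'
from ringchk import *; from station import state
s=state()["tcp_pos"]
Rz=R.from_euler("z",4.5-90,degrees=True).as_matrix().T
Rz=R.from_euler("z",94.5,degrees=True).as_matrix()
o=np.array([s[0],s[1],s[2]-11])
P=[(V@Rz.T+o,(0,255,0)) for V in M["length_rod"][0]]
P+=[(V@Rz.T+[430,-103.6,0],(0,0,255)) for V in (box(-11,11,-56,56,12,12.01),box(-15,15,-26,26,12,12.01))]
chk("pics/q3.png",(185,195,275,250),8,P)
E
```

```text
t 23.18 tcp [ 429.5 -102.4   44.8] x [-0.  0. -1.] yaw z 94.7 F [ 0.4 -0.7 -0.5] op 0.196 j [-0.5   0.41  1.95  0.    0.78 -2.15]
t 23.23 tcp [ 429.5 -102.5   44.9] x [-0.  0. -1.] yaw z 94.7 F [-0.1  0.1 -1.5] op 0.199 j [-0.5   0.41  1.95  0.    0.78 -2.15]
```

View pics/q3.png

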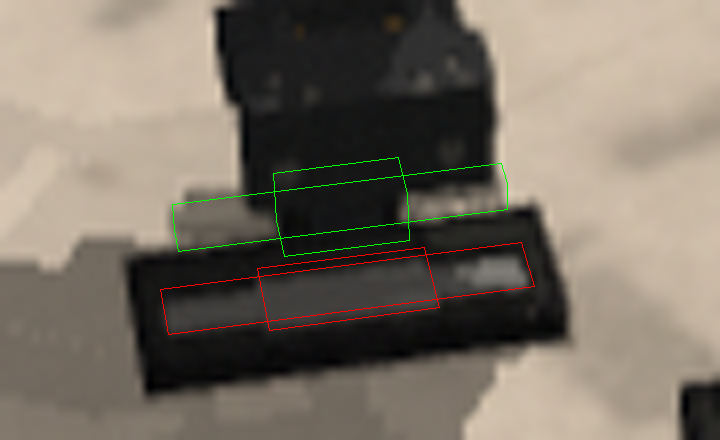

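View pics/q1.png

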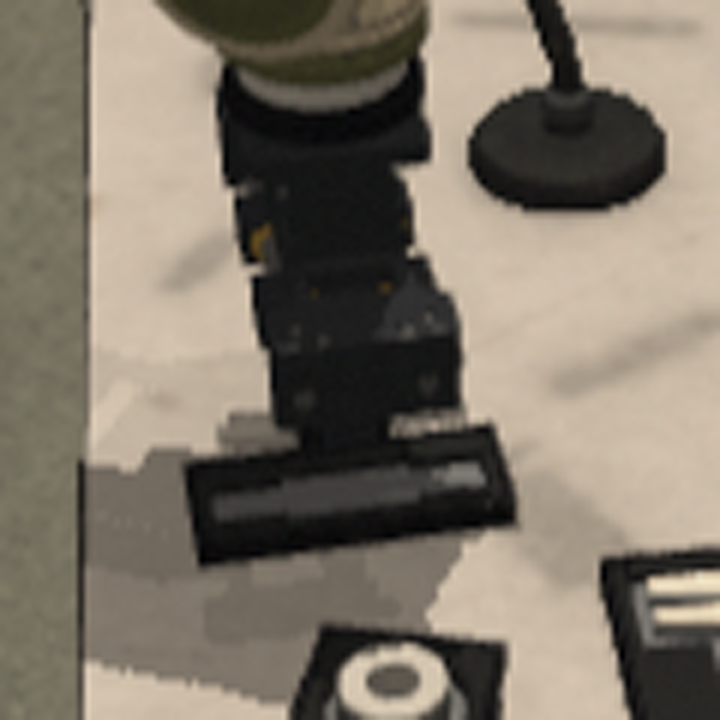

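View pics/q2.png

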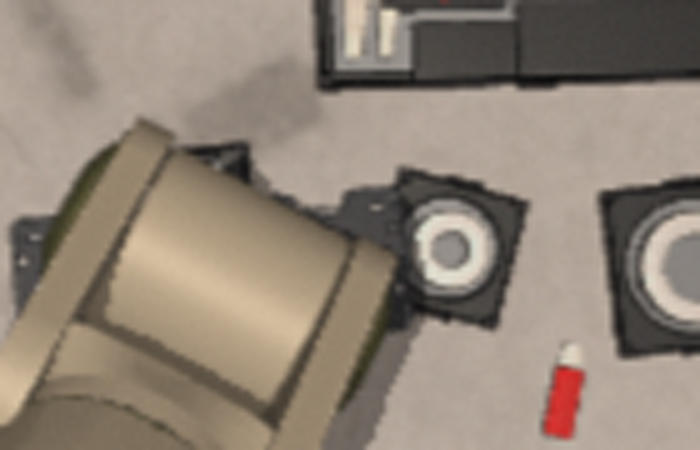

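Run:
```python
from ringchk import *
chk("pics/q4.png",(195,205,260,235),12,[])
c=pickle.load(open("last_side.pkl","rb"))
s=[429.5,-102.5,44.9-11]
for yaw,pit in((94.5,0),(94.5,4),(94.5,-4),(90.5,0)):
    Rm=(R.from_euler("z",yaw,degrees=True)*R.from_euler("x",pit,degrees=True)).as_matrix()
    e=[np.round(proj(c,Rm@np.array([0,y,0])+np.array([s[0],s[1],s[2]+9]))[0],1) for y in(50,25,-25,-50)]
    print(yaw,pit,e)
```

```text
94.5 0 [array([206.4, 223. ]), array([216.8, 221.7]), array([237.4, 219.1]), array([247.6, 217.8])]
94.5 4 [array([206.4, 221.8]), array([216.8, 221.1]), array([237.4, 219.6]), array([247.5, 218.9])]
94.5 -4 [array([206.6, 224.1]), array([216.9, 222.2]), array([237.4, 218.5]), array([247.5, 216.7])]
90.5 0 [array([206.3, 222.1]), array([216.8, 221.2]), array([237.5, 219.5]), array([247.8, 218.7])]
```

View pics/q4.png

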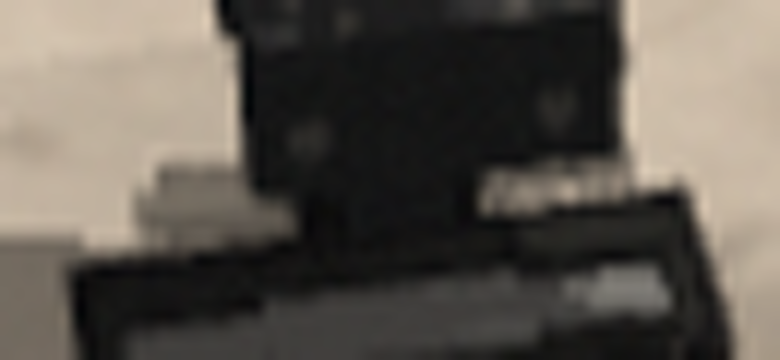

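>>> {"op": "servo_tool", "data": {
  "rows": [
    {"slide":[0.5,0,-6],"rot":[0,0,0],"claw":1},
    {"slide":[0.5,0,-13],"rot":[0,0,0],"claw":1},
    {"slide":[0.5,0,-19],"rot":[0,0,0],"claw":1},
    {"slide":[0.5,0,-23],"rot":[0,0,0],"claw":1},
    {"slide":[0.5,0,-26],"rot":[0,0,0],"claw":1},
    {"slide":[0.5,0,-27.5],"rot":[0,0,0],"claw":1},
    {"slide":[0.5,0,-28.5],"rot":[0,0,0],"claw":1},
    {"slide":[0.5,0,-29.2],"rot":[0,0,0],"claw":1},
    {"slide":[0.5,0,-29.7],"rot":[0,0,0],"claw":1},
    {"slide":[0.5,0,-29.7],"rot":[0,0,0],"claw":1}
  ]
}}

```text
clock: 24.07
tcp_pos: [430.1, -103.6, 15.2]
orientation: [0.52, -0.479, -0.52, -0.479]
force: [0.2, -0.2, -0.3]
opening: 0.199
```

```bash
python3 snap.py r1.png side 170,170,290,270 6;python3 snap.py r2.png top 240,200,380,290 5
```

```text
t 24.12 tcp [ 430.1 -103.6   15.2] x [ 0. -0. -1.] yaw z 94.6 F [-0.2 -0.7 -0.8] op 0.196 j [-0.5   0.47  1.97 -0.    0.7  -2.15]
t 24.17 tcp [ 430.1 -103.6   15.2] x [ 0. -0. -1.] yaw z 94.6 F [-0.1  0.3 -0.7] op 0.2 j [-0.5   0.47  1.97 -0.    0.7  -2.15]
```

View pics/r1.png

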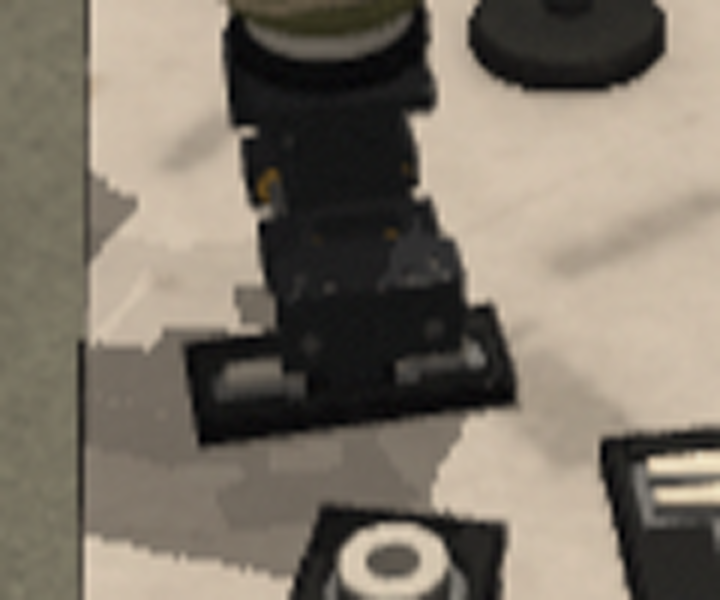

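>>> {"op": "servo_tool", "data": {
  "rows": [
    {"slide":[0,0,-0.3],"rot":[0,0,0],"claw":1},
    {"slide":[0,0,-0.6],"rot":[0,0,0],"claw":1},
    {"slide":[0,0,-0.6],"rot":[0,0,0],"claw":1}
  ]
}}

```text
clock: 24.42
tcp_pos: [430.1, -103.6, 15.0]
orientation: [0.52, -0.479, -0.52, -0.479]
force: [-1.8, 0.8, 7.2]
opening: 0.197
```

Contact with the floor at the expected height. Release.

>>> {"op": "servo_tool", "data": {
  "rows": [
    {"slide":[0,0,-0.5],"rot":[0,0,0],"claw":0.76},
    {"slide":[0,0,-0.5],"rot":[0,0,0],"claw":0.68},
    {"slide":[0,0,-0.5],"rot":[0,0,0],"claw":0.68},
    {"slide":[0,0,-0.5],"rot":[0,0,0],"claw":0.68},
    {"slide":[0,0,4],"rot":[0,0,0],"claw":0.68},
    {"slide":[0,0,14],"rot":[0,0,0],"claw":0.65},
    {"slide":[0,0,34],"rot":[0,0,0],"claw":0.6},
    {"slide":[0,0,65],"rot":[0,0,0],"claw":0.5},
    {"slide":[0,0,100],"rot":[0,0,0],"claw":0.5},
    {"slide":[0,0,110],"rot":[0,0,0],"claw":0.5}
  ]
}}

```text
clock: 25.25
tcp_pos: [431.4, -104.2, 128.9]
orientation: [0.522, -0.479, -0.518, -0.48]
force: [0.1, -0.0, 0.2]
opening: 0.496
```

>>> {"op": "servo_tool", "data": {
  "rows": [
    {"slide":[-10,30,10],"rot":[0,0,0],"claw":0.5},
    {"slide":[-20,65,20],"rot":[0,0,0],"claw":0.5},
    {"slide":[-30,100,30],"rot":[0,0,0],"claw":0.5},
    {"slide":[-40,130,40],"rot":[0,0,0],"claw":0.5},
    {"slide":[-40,150,50],"rot":[0,0,0],"claw":0.5},
    {"slide":[-40,160,60],"rot":[0,0,0],"claw":0.5},
    {"slide":[-40,160,60],"rot":[0,0,0],"claw":0.5}
  ]
}}

```text
clock: 25.83
tcp_pos: [390.4, 57.9, 186.3]
orientation: [0.521, -0.478, -0.52, -0.479]
force: [1.6, -0.3, -0.1]
opening: 0.498
```

```bash
python3 snap.py s1.png side 180,190,340,350 4.5;python3 snap.py s2.png top 240,160,410,290 4.6
```

```text
t 25.88 tcp [390.2  56.9 185.2] x [ 0.002 -0.    -1.   ] yaw z 94.7 F [ 0.2 -0.2 -0.1] op 0.502 j [-0.15  0.08  1.94 -0.    1.13 -1.81]
t 25.93 tcp [390.   56.3 184.5] x [ 0. -0. -1.] yaw z 94.7 F [ 0.7 -0.   0.1] op 0.498 j [-0.16  0.08  1.94 -0.    1.12 -1.81]
```

View pics/s1.png

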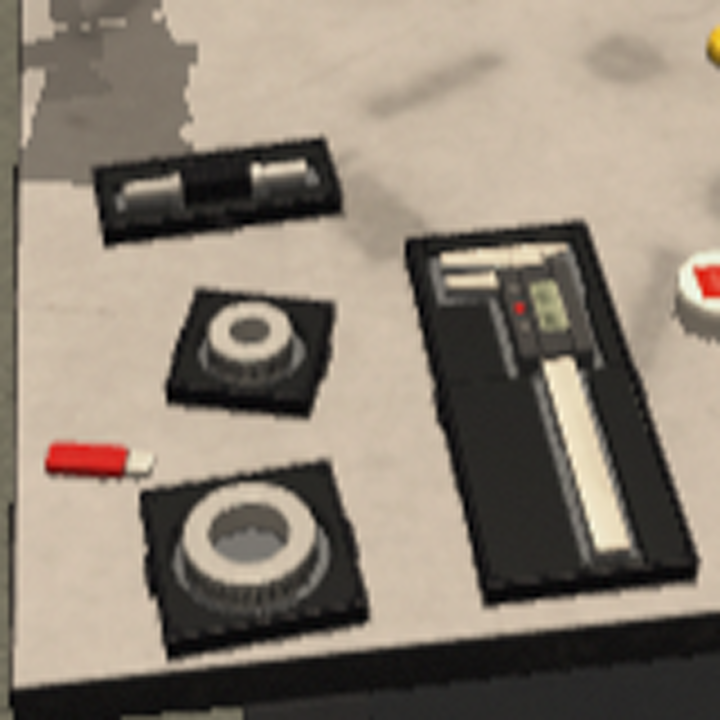

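View pics/s2.png

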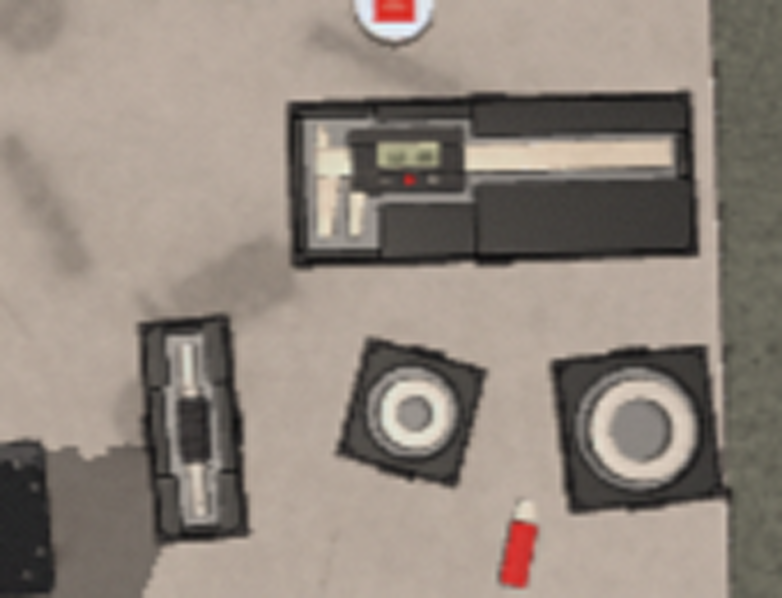

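All four are lying in their cut-outs: the caliper with its jaws in the jaw end at about (325,175) in the zoomed top view, the rod at (193,430), the small ring at (413,412) and the large ring at (640,430). Each has a visible gap all round, and the gripper is clear of everything.

Run:
```python
from station import finish_job
print(finish_job())
```

```text
the job is handed in; nothing more can be done
None
```

I put the caliper, large ring, small ring and length standard into their own cases, in that order, and handed the job in at about 26 s of the 96 s allowed.

- **Setting down:** I lowered each gauge onto its cut-out floor before opening the fingers. The tool stopped at the expected height, within about 0.2 mm. The highest wrist force I read was about 7 N, and each grip opening matched the part to within about 2 mm.
- **Final pictures:** the last top and side pictures show all four lying flat in the foam, with a gap all round. The caliper's jaws are in the jaw end. The gripper stood clear at about 185 mm height, touching nothing.
- **Disagreements:**
  - The two cameras' first estimates differed by up to about 6 mm in y for the caliper, the rod and the small ring. I settled this by overlaying outlines on the pictures and checking again above the cases before lowering.
  - The rod seemed tilted by about 3° in the grip, but it looked level once released.
- **Not checked:** I did not measure the seated gauges numerically after release. That check was by eye, from the pictures.

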